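# Comb the stock bars into two rows

### The arm

A 6-joint arm with a two-finger parallel gripper is mounted at the origin on the work surface. World frame = base frame: x ahead of the robot, y to its left, z up, the work surface at z = 0. Lengths are in m, angles in rad, forces in N, time in s.
With the tool pointing down it reaches from about 0.375 to 0.975 m from the base axis. Payload 3.8 kg.
Tool frame: the origin (TCP) lies between the finger pads; the fingertips stand 17 mm ahead of it and the grasp point (between the pads) lies 2 mm behind it; y points along the fingers, z is the direction in which the jaws open and shut, and the axes are right-handed (so a half turn about y gives the same grasp; the last joint's range is limited). The gripper opens to 85 mm and grips with 20 to 120 N. Pads are 22 mm wide; open, the fingers measure 114 mm over their backs; the gripper's body (76 mm by 85 mm) begins 54 mm behind the grasp point. The pads swing forward as they close: fully open they stand 13 mm farther back than shut.
Start: joints at [-1.182, 0.264, 1.604, -0, 1.274, -0.037], TCP at [0.279, -0.615, 0.248] pointing down, gripper open.
Joint ranges: [-2.63, 2.63], [-0.94, 2.18], [0.31, 2.57], [-1.31, 4.45], [0, 2.66], [-2.55, 2.55]. Speed limits (rad/s): [2.57, 2.57, 3.14, 3.14, 3.14, 3.14].

### API

Orientations are given as a rotation vector (axis times angle).
In Python, from workcell import bot, eyes, nets gives the robot as it stands. The module is installed in compiled form; this text tells all that it offers.
- The arm moves only by the tool jog_arm, never from a script. Its arguments are lists of equal length, an entry for each row: "turn": the turn, a rotation vector about the tool's x, y, z in rad, a list of three; "slide": the shift along the tool's x, y, z in mm, a list of three; "grip": the opening in per cent of the stroke, from 0 (shut) to 100 (fully open). A call has 1 to 5 rows; each row shifts and turns the commanded pose from where the row before left it, along the tool's axes as they then stand; what a row does not reach is not made up. A row lasts 1/10 s, in which the tool goes at most 50 mm and 8.59 degrees, less where a joint would pass 70% of its speed; a pose out of reach is approached as far as the arm can. A call with a gripper value outside its range is refused whole. The fingers move at their own pace and stop on an object; "newtons" is the grip in N (left out, the last holds). Time passes only in rows, so rows that do not move let the fingers close. It gives the time, the measured TCP pose, the force and the opening at its end, in the units of the state.
- bot.read_state(): the state, without advancing time (a new reading comes with each control period).
- eyes.read_camera(name): name is "scene" or "top" or "wrist"; returns a dict with "img" (480x640x3 uint8, red, green, blue), "depth" (480x640 float32, m along the optical axis (not along the pixel's ray), 0 where there is no reading), "intrinsics" (3x3 intrinsics, pixels), "distortion" ([k1, k2, p1, p2, k3] as OpenCV has them; the pictures are not rectified), "position" and "rotation" of the camera in the world. Camera axes: x right, y down, z forward; pixel columns grow to the right and rows downward; lengths in m; the calibration is good to about 2 mm. A picture is of the moment at which its call begins.
- bot.finish_job(): hands the job in, once; it reports no verdict.
Trained networks look in a picture, given as the dict that the camera call returned (one of the last four; its "shot" number tells which), for a name from the list of things; names that differ only in an ending like _2 or _b are one class to them, and where a whole thing is asked for, a point or a joint stands for the part that bears it (a point fixed in the world has none). Each returns a list of dicts, best first, with "conf" (0 to 1); they miss things now and then, are a little off and sometimes report something else, mostly with a low value. They report only what shows in the picture. A call takes as long as a camera call.
- nets.search_frame(thing, picture): "xyz" ([x, y, z] in m, in the coordinates of the camera as it stood for that picture, good to about 4 mm: the middle of the surface that is visible of it).
The state is a dict: "time": time; "q": joint angles; "joint_vel": joint speeds; "joint_torque": joint torques, N m; "tool_pos": TCP position; "tcp_rot": TCP orientation; "wrist_force": force on the tool from outside, world axes, zero at the start; "torque": the same for the moment, N m; "width": opening from 0.0 (shut) to 1.0 (fully open).
Only numpy, scipy, OpenCV 4.12 (cv2) and the standard library are available. Lean on these libraries where they do the work, as an engineer would, in place of code of your own. Each camera call takes 0.05 s, during which the arm holds its last target.

### The job

Take the red-gripped rake from its stand and, with its tines in both lanes of the blue tray behind the scattered bars, comb the bars towards the yellow stop until they lie side by side, square across the tray, in one closed-up row per lane. Press both rows home against the stop together, firmly but gently (roughly 8 to 15 N in all) for about a second, touching the bars with nothing but the rake, then set the rake gently back in its stand, tines in the slot, and let go. Leave everything else on the bench alone.

Things in the scene. Friction and masses are not known exactly. Their poses are not given: they have to be found in the camera images.
- tray: Blue sorting tray fixed to the bench, x from -125 to 110 mm, 196 wide (y). Origin: on the bench under the tray's middle; bed at z = 6. x runs along the lanes from the stop (-x, robot side) to the open far end (no wall). Side walls 6 thick at y = +-95, tops z = 24. A rib 12 wide, top z = 18, along y = 0 parts two lanes, each 86 wide. The near end wall, x = -122, has its top at z = 24.
- tray_bed (a point): Point on the rib's line at bed height, over the tray's origin, same axes. The yellow stop bar (12 thick, top 26 mm above the bed) crosses both lanes squarely; it is clamped so that its +x face lies anywhere from x = -97 to -72 mm. Its place is not measured: find it by feel or sight. It does not yield.
- stand: Fixed rake stand: grey base 190 x 90 mm, two wooden rails 180 long (its x), 14 thick, tops at z = 40 mm, an open slot 18 wide between them along y = 0. Origin: on the bench under its middle. The rake's tines hang in the slot and its beam rests on the rails.
- rake_grip (a point): Rake, 250 g; this is the centre of its red upright grip block, 50 long (x), 24 wide (y), 50 high; x along the beam, z up. Under the grip an aluminium beam 170 x 24 mm, 12 high, underside 37 mm below this point. Front and back are alike. In the stand this point is 77 mm above the bench. Grip it firmly (40 N or more).
- rake_tip (a point): Level of the rake's tine tips, 61 mm straight below rake_grip, same axes. Six steel tines 8 x 8 mm, 24 long, hang from the beam at x = +-21, +-49, +-77 mm: the middle gap (34 mm) passes the tray's rib, three tines fit in each lane. In the stand the tips are 16 mm above the bench.
- alu1_center (a point): Square bar 12 x 12 x 80 mm, plain aluminium, 28 to 46 g, lying askew in the tray's left (+y) lane; number 1 of 3 counted from the stop. Point: its centre; y along its length.
- alu2_center (a point): Square bar 12 x 12 x 80 mm, plain aluminium, 28 to 46 g, lying askew in the tray's left (+y) lane; number 2 of 3 counted from the stop. Point: its centre; y along its length.
- alu3_center (a point): Square bar 12 x 12 x 80 mm, plain aluminium, 28 to 46 g, lying askew in the tray's left (+y) lane; number 3 of 3 counted from the stop. Point: its centre; y along its length.
- brass1_center (a point): Square bar 12 x 12 x 80 mm, brass-coloured, 48 to 78 g, lying askew in the tray's right (-y) lane; number 1 of 3 counted from the stop. Point: its centre; y along its length.
- brass2_center (a point): Square bar 12 x 12 x 80 mm, brass-coloured, 48 to 78 g, lying askew in the tray's right (-y) lane; number 2 of 3 counted from the stop. Point: its centre; y along its length.
- brass3_center (a point): Square bar 12 x 12 x 80 mm, brass-coloured, 48 to 78 g, lying askew in the tray's right (-y) lane; number 3 of 3 counted from the stop. Point: its centre; y along its length.
- tape: Bystander: green tape roll 56 across, 20 high, beside the tray; origin under its middle. Leave it alone.
- oil_can: Bystander: red can 56 across, 90 high; origin under its middle. Leave it alone.
- jar: Bystander: clear jar with dark lid, 60 across, 75 high; origin under its middle. Leave it alone.
- driver: Bystander: screwdriver with orange handle, lying; origin under its middle. Leave it alone.
- carton: Bystander: cardboard carton 70 x 100 x 50; origin under its middle. Leave it alone.
- mug: Bystander: white mug 72 across, 85 high; origin under its middle. Leave it alone.

How it is judged:
By the outcome, as a careful person would: the job done as asked, in the order asked, and still so for the second after the job is handed in, with the robot touching nothing.
It also fails if it takes over 67 s, if anything falls off the work surface, if the arm or the gripper's body presses on something with over 40 N, if the wrist force passes 120 N, or if a joint passes its speed limit or range.

## Working session

There is one attempt and no reset: what is moved stays moved. The work goes in short steps, Python scripts to look and compute and a tool call to move; the robot and the scene stay as the last step left them, time stands still between calls to the robot, and variables do not carry over. Pictures are saved under pics/ and viewed, and the job is handed in when it is done.

Besides the shell and the picture viewer there is one more tool, called in YAML: its name, and indented under it one key for each argument. jog_arm: Moves the arm, as the interface text tells. Its arguments: {"type":"object","properties":{"turn":{"type":"array"},"slide":{"type":"array"},"grip":{"type":"array"},"newtons":{"type":"number"}},"required":["turn","slide","grip"]}

```bash
mkdir -p pics; python3 - <<'E'
from workcell import bot, eyes, nets
import cv2, numpy as np, pickle
s=bot.read_state(); print(s)
for n in ["scene","top","wrist"]:
    p=eyes.read_camera(n)
    cv2.imwrite(f"pics/{n}0.png",p["img"][:,:,::-1])
    pickle.dump(p,open(f"{n}0.pkl","wb"))
    print(n,p["position"],p["rotation"],p["intrinsics"],p["distortion"])
    for t in ["tray","stand","rake_grip"]:
        r=nets.search_frame(t,p)
        for d in r[:2]:
            print(t,d["conf"],np.array(p["rotation"])@np.array(d["xyz"])+p["position"])
E
```

```text
{'time': 0.0, 'q': array([-1.18189636e+00,  2.64719236e-01,  1.60537700e+00,  2.61248389e-05,
        1.27369731e+00, -3.69207480e-02]), 'joint_vel': array([ 0.00024006, -0.00078115,  0.00191541, -0.00163438, -0.00112752,
        0.00254034]), 'joint_torque': array([-1.19013162e-04, -5.15112126e+01, -3.67310393e+01, -1.79310150e-04,
        1.29550041e-02, -1.12074915e-05]), 'tool_pos': array([ 0.27855124, -0.61408388,  0.24698322]), 'tcp_rot': array([-0.4297951 ,  1.98861934, -1.98420665]), 'wrist_force': array([ 0.42106568, -0.63012002,  1.01685445]), 'torque': array([-0.00881261, -0.04050442, -0.00552836]), 'width': 1.0064118098273238}
scene [ 1.08890442 -0.51249564  0.94936545] [-2.32461519 -0.82627658  0.32536527] [[534.98395296   0.         320.233679  ]
 [  0.         534.98395296 235.28155652]
 [  0.           0.           1.        ]] [0.05179315 0.         0.         0.         0.        ]
tray 0.95 [ 1.56688819 -0.03451188  1.42734922]
stand 0.88 [ 1.36471601 -0.23668405  1.22517704]
rake_grip 0.9 [ 1.39035564 -0.21104442  1.25081667]
top [0.32856551 0.03377503 1.52285279] [-2.15280891  2.11345129 -0.20567841] [[572.41782694   0.         315.75237778]
 [  0.         572.41782694 235.28535013]
 [  0.           0.           1.        ]] [-0.05908589  0.          0.          0.          0.        ]
tray 0.68 [-0.1124936  -0.40728409  1.08179368]
stand 0.61 [0.59614686 0.30135638 1.79043414]
rake_grip 0.56 [0.59905455 0.30426407 1.79334183]
rake_grip 0.55 [-0.04230293 -0.33709341  1.15198435]
wrist [ 0.35220521 -0.58091502  0.37348778] [ 2.40480767 -1.54966164 -0.25353665] [[398.05983187   0.         319.67408019]
 [  0.         398.05983187 235.36843539]
 [  0.           0.           1.        ]] [-0.09164823  0.          0.          0.          0.        ]
```

```bash
cat > h.py <<'E'
import numpy as np, cv2, pickle
from scipy.spatial.transform import Rotation as R
def Rm(v): return R.from_rotvec(np.array(v)).as_matrix()
def c2w(p,X): return Rm(p["rotation"])@np.array(X)+np.array(p["position"])
def px2w(p,uv,z):
    uv=np.array(uv,float).reshape(-1,1,2)
    n=cv2.undistortPoints(uv,p["intrinsics"],np.array(p["distortion"])).reshape(-1,2)
    d=np.c_[n,np.ones(len(n))]@Rm(p["rotation"]).T
    o=np.array(p["position"]); t=(z-o[2])/d[:,2]
    return o+d*t[:,None]
def w2px(p,X):
    M=Rm(p["rotation"]).T
    return cv2.projectPoints(np.array(X,float).reshape(-1,1,3),cv2.Rodrigues(M)[0],-M@np.array(p["position"]),p["intrinsics"],np.array(p["distortion"]))[0].reshape(-1,2)
def cloud(p):
    h,w=p["depth"].shape
    u,v=np.meshgrid(np.arange(w),np.arange(h))
    n=cv2.undistortPoints(np.stack([u,v],-1).reshape(-1,1,2).astype(float),p["intrinsics"],np.array(p["distortion"])).reshape(-1,2)
    d=p["depth"].reshape(-1)
    X=np.c_[n,np.ones(len(n))]*d[:,None]
    return (X@Rm(p["rotation"]).T+np.array(p["position"])).reshape(h,w,3)
E
python3 - <<'E'
from workcell import bot, eyes, nets
from h import *
for n in ["scene","top"]:
    p=eyes.read_camera(n)
    pickle.dump(p,open(f"{n}0.pkl","wb"))
    for t in ["tray","stand","rake_grip","alu1_center","brass1_center","tape","mug","oil_can","jar","driver","carton"]:
        r=nets.search_frame(t,p)
        for d in r[:4]:
            X=c2w(p,d["xyz"])
            print(n,t,d["conf"],X.round(3),w2px(p,X).round())
E
```

```text
scene tray 0.58 [ 0.596 -0.077  0.006] [[280. 289.]]
scene tray 0.49 [0.579 0.225 0.012] [[358. 203.]]
scene stand 0.9 [0.578 0.221 0.014] [[357. 203.]]
scene rake_grip 0.77 [0.571 0.243 0.056] [[361. 184.]]
scene rake_grip 0.55 [0.638 0.057 0.019] [[334. 256.]]
scene rake_grip 0.19 [ 0.644 -0.021  0.018] [[313. 280.]]
scene alu1_center 0.59 [ 0.552 -0.025  0.02 ] [[280. 260.]]
scene brass1_center 0.75 [ 0.55  -0.123  0.019] [[248. 288.]]
scene mug 0.77 [0.412 0.402 0.057] [[349. 125.]]
scene oil_can 0.86 [ 0.777 -0.123  0.08 ] [[332. 333.]]
scene driver 0.8 [ 0.651 -0.391  0.021] [[182. 416.]]
scene driver 0.44 [ 0.587 -0.117  0.017] [[263. 296.]]
scene driver 0.23 [ 0.642 -0.024  0.016] [[312. 281.]]
scene carton 0.69 [0.76  0.11  0.048] [[395. 261.]]
scene carton 0.26 [0.566 0.241 0.048] [[358. 186.]]
top tray 0.69 [ 0.579 -0.071  0.006] [[348. 245.]]
top stand 0.61 [0.551 0.24  0.004] [[232. 253.]]
top rake_grip 0.81 [0.548 0.242 0.052] [[229. 251.]]
top alu1_center 0.47 [ 0.549 -0.022  0.021] [[330. 255.]]
top alu1_center 0.18 [ 0.576 -0.071  0.006] [[348. 246.]]
top brass1_center 0.52 [ 0.55  -0.113  0.02 ] [[364. 255.]]
top brass1_center 0.34 [ 0.64  -0.392  0.022] [[467. 224.]]
top mug 0.98 [0.409 0.434 0.037] [[153. 304.]]
top oil_can 0.76 [ 0.755 -0.111  0.09 ] [[366. 173.]]
top jar 0.92 [ 0.471 -0.361  0.07 ] [[463. 285.]]
top jar 0.44 [0.631 0.064 0.018] [[298. 224.]]
top driver 0.88 [ 0.637 -0.39   0.021] [[467. 225.]]
top driver 0.55 [ 0.638 -0.115  0.018] [[365. 223.]]
top carton 0.55 [0.745 0.124 0.049] [[277. 180.]]
```

View pics/scene0.png

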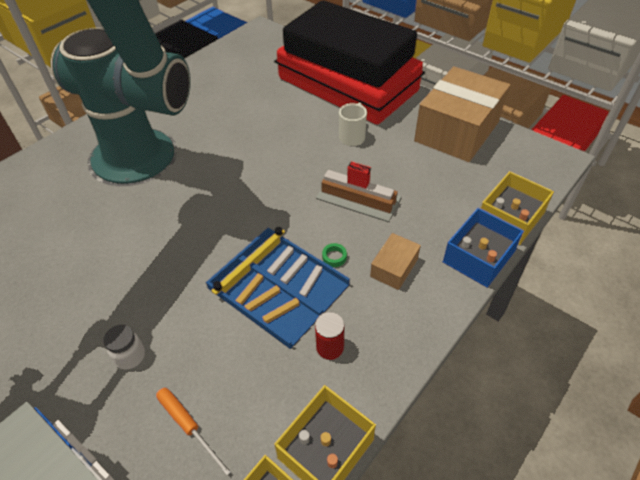

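View pics/top0.png

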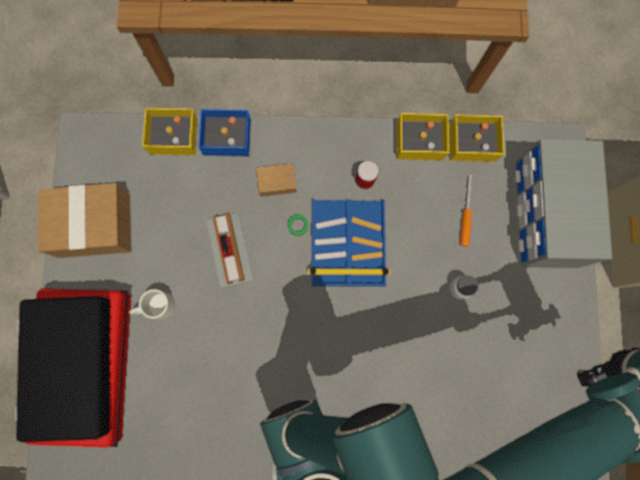

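```bash
python3 - <<'E'
from h import *
p=pickle.load(open("top0.pkl","rb"))
im=p["img"][:,:,::-1]
c=im[180:310,190:400]
cv2.imwrite("pics/topcrop.png",cv2.resize(c,None,fx=3.8,fy=3.8,interpolation=cv2.INTER_CUBIC)[:600,:800])
from workcell import bot
s=bot.read_state(); print(Rm(s["tcp_rot"]).round(3))
P=cloud(p)
# heights near stand
m=(P[...,2]>0.03)&(P[...,0]>0.42)&(P[...,0]<0.68)&(P[...,1]>0.15)&(P[...,1]<0.32)&(P[...,2]<0.045)
r=cv2.minAreaRect(P[m][:,:2].astype(np.float32)*1000); print("rails",m.sum(),r)
m2=(P[...,2]>0.06)&(P[...,2]<0.12)&(P[...,0]>0.42)&(P[...,0]<0.68)&(P[...,1]>0.15)&(P[...,1]<0.32)
r=cv2.minAreaRect(P[m2][:,:2].astype(np.float32)*1000); print("grip",m2.sum(),r,P[m2].mean(0))
hsv=cv2.cvtColor(p["img"],cv2.COLOR_RGB2HSV)
def rect(mask,z):
    n,l,st,_=cv2.connectedComponentsWithStats(mask.astype(np.uint8))
    k=1+np.argmax(st[1:,4]); c=cv2.findContours((l==k).astype(np.uint8),cv2.RETR_EXTERNAL,cv2.CHAIN_APPROX_NONE)[0][0]
    W=px2w(p,c.reshape(-1,2),z)[:,:2].astype(np.float32)*1000
    return cv2.minAreaRect(W),W
sub=np.zeros(hsv.shape[:2],bool); sub[185:300,290:400]=1
blue=(hsv[...,0]>95)&(hsv[...,0]<125)&(hsv[...,1]>100)&sub
print("tray",rect(cv2.morphologyEx(blue.astype(np.uint8),cv2.MORPH_CLOSE,np.ones((9,9))),0.024)[0])
yel=(hsv[...,0]>20)&(hsv[...,0]<35)&(hsv[...,1]>120)&sub
yel[:262]=0
print("stop",rect(yel,0.032)[0])
E
```

```text
[[-0.911 -0.     0.413]
 [-0.413 -0.    -0.911]
 [ 0.    -1.     0.   ]]
rails 521 ((560.6032104492188, 249.19969177246094), (181.17161560058594, 47.369930267333984), 14.753077507019043)
grip 254 ((542.6648559570312, 244.61936950683594), (85.33190155029297, 25.32575798034668), 13.523428916931152) [0.55632815 0.24697375 0.0962163 ]
tray ((584.5618896484375, -70.24928283691406), (229.57455444335938, 193.56570434570312), 1.049428939819336)
stop ((505.814697265625, -70.64131927490234), (15.79732894897461, 181.11978149414062), 1.049182415008545)
```

View pics/topcrop.png

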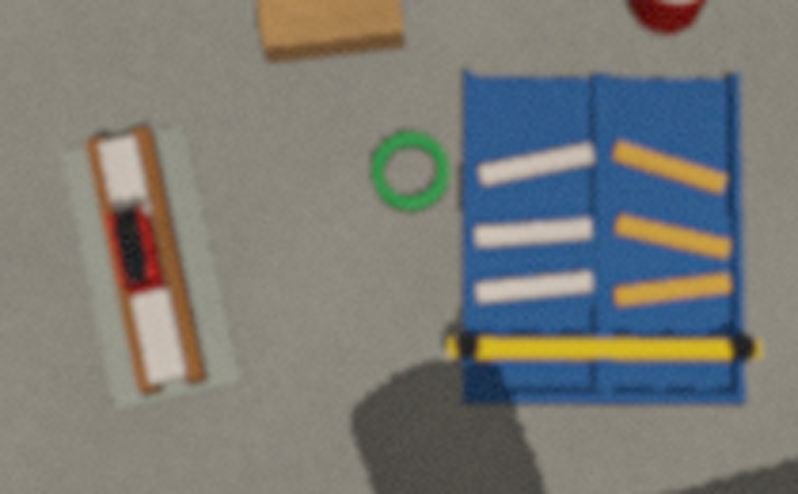

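jog_arm:
  turn:
    - [0,0,0]
    - [0,0,0]
    - [0,0,0]
    - [0,0,0]
    - [0,0,0]
  slide:
    - [-32,0,-35]
    - [-32,0,-35]
    - [-32,0,-35]
    - [-32,0,-35]
    - [-32,0,-35]
  grip: [100,100,100,100,100]
  newtons: 60

```text
time: 2.3
tool_pos: [0.3525, -0.3876, 0.2484]
tcp_rot: [-0.428, 1.986, -1.987]
wrist_force: [1.1, -0.1, 0.4]
width: 0.999
```

jog_arm:
  turn:
    - [0,0,0]
    - [0,0,0]
    - [0,0,0]
    - [0,0,0]
    - [0,0,0]
  slide:
    - [-32,0,-35]
    - [-32,0,-35]
    - [-32,0,-35]
    - [-32,0,-35]
    - [-32,0,-35]
  grip: [100,100,100,100,100]

```text
time: 2.8
tool_pos: [0.426, -0.162, 0.2487]
tcp_rot: [-0.428, 1.985, -1.987]
wrist_force: [1.3, -1.1, 0.2]
width: 0.998
```

jog_arm:
  turn:
    - [0,0,0]
    - [0,0,0]
    - [0,0,0]
  slide:
    - [-32,0,-35]
    - [-32,0,-35]
    - [0,0,0]
  grip: [100,100,100]

```text
time: 3.1
tool_pos: [0.4562, -0.0687, 0.2487]
tcp_rot: [-0.433, 1.983, -1.98]
wrist_force: [0.6, -1.5, 0.4]
width: 0.998
```

```bash
python3 - <<'E'
from workcell import bot, eyes, nets
from h import *
p=eyes.read_camera("wrist"); s=bot.read_state(); print(s)
pickle.dump(p,open("wrist1.pkl","wb")); cv2.imwrite("pics/wrist1.png",p["img"][:,:,::-1])
print(p["position"],Rm(p["rotation"]).round(3))
for t in ["tray","tray_bed","alu1_center","brass1_center","stand","rake_grip"]:
    for d in nets.search_frame(t,p)[:3]:
        X=c2w(p,d["xyz"]); print(t,d["conf"],X.round(3),w2px(p,X).round())
E
```

```text
{'time': 3.15, 'q': array([-2.08854928e-01, -1.50986381e-01,  2.04046353e+00,  1.90801201e-04,
        1.25157450e+00,  9.30229555e-01]), 'joint_vel': array([-0.06675255,  0.0008412 ,  0.00532765, -0.0261654 ,  0.00167003,
       -0.01972589]), 'joint_torque': array([ 1.52769919e+00, -2.80606377e+01, -3.66131759e+01,  3.27367773e-01,
       -2.78723025e-02,  1.90434968e-01]), 'tool_pos': array([ 0.45558999, -0.07104595,  0.24854719]), 'tcp_rot': array([-0.43408047,  1.98249449, -1.98261189]), 'wrist_force': array([ 0.23396467, -0.46044033,  0.1873534 ]), 'torque': array([-0.03532392, -0.04704822,  0.01089663]), 'width': 1.0004533187082545}
[ 0.52921742 -0.03466697  0.37428099] [[ 0.419 -0.862 -0.286]
 [-0.908 -0.399 -0.13 ]
 [-0.002  0.314 -0.949]]
tray 0.56 [ 0.547 -0.075  0.008] [[370. 106.]]
tray_bed 0.72 [ 0.547 -0.085  0.008] [[380. 111.]]
tray_bed 0.47 [ 0.472 -0.357  0.055] [[601. 316.]]
alu1_center 0.66 [ 0.546 -0.025  0.017] [[318.  81.]]
brass1_center 0.8 [ 0.55  -0.119  0.02 ] [[419. 125.]]
stand 0.9 [0.498 0.209 0.005] [[58. 26.]]
stand 0.73 [ 0.548 -0.083  0.01 ] [[379. 109.]]
stand 0.36 [0.494 0.216 0.056] [[11. 18.]]
rake_grip 0.57 [0.49  0.223 0.05 ] [[ 8. 21.]]
```

View pics/wrist1.png

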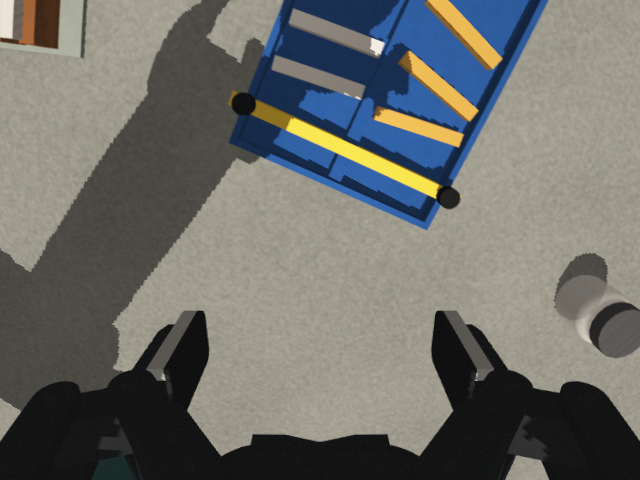

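jog_arm:
  turn:
    - [0,0,0]
    - [0,0,0]
    - [0,0,0]
    - [0,0.09,0]
    - [0,0.09,0]
  slide:
    - [-18,0,-43]
    - [-18,0,-43]
    - [-18,0,-43]
    - [-18,0,-43]
    - [-18,0,-43]
  grip: [100,100,100,100,100]

```text
time: 3.95
tool_pos: [0.4523, 0.1596, 0.2485]
tcp_rot: [-0.251, 2.094, -2.094]
wrist_force: [1.2, 0.7, -0.3]
width: 0.998
```

jog_arm:
  turn:
    - [0,0,0]
    - [0,0,0]
    - [0,0,0]
  slide:
    - [-10,0,-40]
    - [0,0,0]
    - [0,0,0]
  grip: [100,100,100]

```text
time: 4.25
tool_pos: [0.4525, 0.2001, 0.2481]
tcp_rot: [-0.26, 2.09, -2.091]
wrist_force: [0.2, -0.1, -0.0]
width: 1.001
```

```bash
python3 - <<'E'
from workcell import bot, eyes, nets
from h import *
p=eyes.read_camera("wrist"); s=bot.read_state(); print(s["q"],s["tool_pos"],Rm(s["tcp_rot"]).round(3))
pickle.dump(p,open("wrist2.pkl","wb")); cv2.imwrite("pics/wrist2.png",p["img"][:,:,::-1])
for t in ["stand","rake_grip"]:
    for d in nets.search_frame(t,p)[:3]:
        X=c2w(p,d["xyz"]); print(t,d["conf"],X.round(3),w2px(p,X).round())
P=cloud(p)
box=(P[...,0]>0.40)&(P[...,0]<0.72)&(P[...,1]>0.13)&(P[...,1]<0.36)&(p["depth"]>0)
def rect(m): return cv2.minAreaRect(P[m][:,:2].astype(np.float32)*1000)
for a,b in [(0.001,0.02),(0.034,0.046),(0.046,0.07),(0.095,0.108)]:
    m=box&(P[...,2]>a)&(P[...,2]<b)
    if m.sum()>5: print(a,b,m.sum(),rect(m),P[m].mean(0).round(4))
E
```

```text
[ 3.65026207e-01 -8.12521866e-02  1.97941396e+00 -7.36836034e-04
  1.24427842e+00  1.69100161e+00] [0.45250138 0.19933354 0.24802406] [[-0.97  -0.001  0.243]
 [-0.243 -0.001 -0.97 ]
 [ 0.001 -1.     0.001]]
stand 0.85 [0.541 0.233 0.005] [[309.  89.]]
stand 0.16 [ 0.559 -0.025  0.009] [[580. 145.]]
rake_grip 0.63 [0.541 0.244 0.099] [[287.  79.]]
0.001 0.02 10679 ((520.4866333007812, 244.95977783203125), (240.86936950683594, 229.94082641601562), 0.0332455113530159) [0.5315 0.2446 0.0045]
0.034 0.046 3828 ((537.7548217773438, 242.5802764892578), (130.8767547607422, 46.12287139892578), 14.669662475585938) [0.5367 0.2383 0.0398]
0.046 0.07 2575 ((537.7570190429688, 242.22344970703125), (125.10100555419922, 24.045063018798828), 13.962921142578125) [0.5141 0.2358 0.052 ]
0.095 0.108 3261 ((558.888427734375, 248.07644653320312), (52.30311965942383, 24.144254684448242), 13.699275970458984) [0.5594 0.2478 0.1018]
```

View pics/wrist2.png

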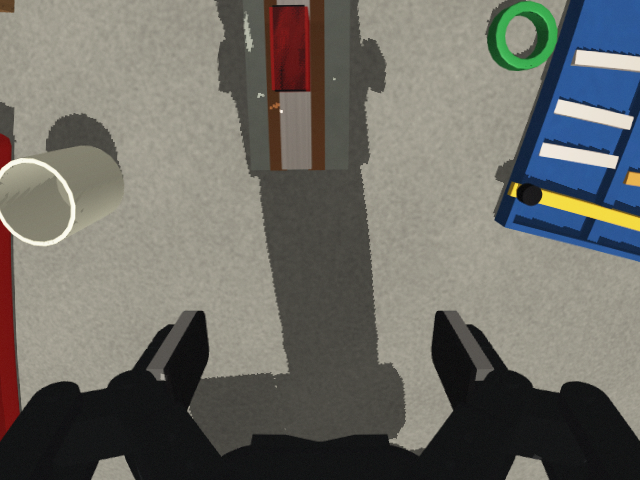

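jog_arm:
  turn:
    - [0,0,0]
    - [0,0,0]
    - [0,0,0]
    - [0,0,0]
    - [0,0,0]
  slide:
    - [-39,0,-8]
    - [-38,0,-7]
    - [-37.6,0,-6.5]
    - [0,40,0]
    - [0,45,0]
  grip: [100,100,100,100,100]

```text
time: 4.9
tool_pos: [0.5621, 0.2485, 0.1651]
tcp_rot: [-0.248, 2.091, -2.088]
wrist_force: [0.7, 0.4, -0.7]
width: 1.003
```

```bash
python3 - <<'E'
from workcell import bot, eyes, nets
from h import *
p=eyes.read_camera("wrist"); s=bot.read_state(); print(s["q"],s["tool_pos"],Rm(s["tcp_rot"]).round(3))
pickle.dump(p,open("wrist3.pkl","wb")); cv2.imwrite("pics/wrist3.png",p["img"][:,:,::-1])
M=Rm(s["tcp_rot"])
for nm in [(0.5585,0.248,0.102)]:
    print(w2px(p,nm), M.T@(np.array([0.5585,0.248,0.077])-s["tool_pos"])*1000)
E
```

```text
[ 3.75766960e-01  2.18105632e-01  1.84100078e+00 -2.97502467e-04
  1.09328436e+00  1.70376546e+00] [0.55515611 0.24568984 0.15412942] [[-0.971 -0.01   0.241]
 [-0.241 -0.004 -0.971]
 [ 0.011 -1.     0.002]]
[[319.94675094 275.45125902]] [-4.62398664 77.08193525 -1.56840022]
```

View pics/wrist3.png

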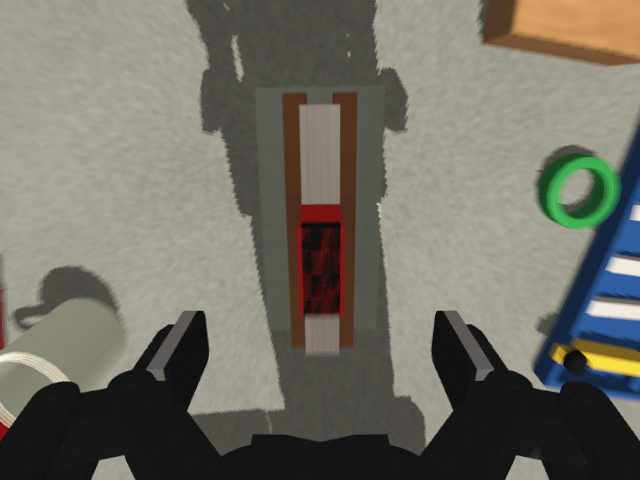

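jog_arm:
  turn:
    - [0,0,0]
    - [0,0,0]
    - [0,0,0]
    - [0,0,0]
  slide:
    - [0,30,0]
    - [0,20,0]
    - [0,0,0]
    - [0,0,0]
  grip: [100,100,100,100]

```text
time: 5.35
tool_pos: [0.5585, 0.2481, 0.114]
tcp_rot: [-0.257, 2.092, -2.092]
wrist_force: [0.0, 0.6, 0.2]
width: 0.999
```

```bash
cat > st.py <<'E'
from workcell import bot
from h import *
import sys
s=bot.read_state(); M=Rm(s["tcp_rot"]); print(s["time"],s["tool_pos"].round(4),M.round(4).tolist(),s["wrist_force"].round(2),s["torque"].round(3),s["width"],s["q"].round(3))
if len(sys.argv)>3: print("tool-frame mm",(M.T@(np.array(sys.argv[1:4],float)-s["tool_pos"])*1000).round(1))
E
python3 st.py .5585 .248 .078
```

```text
5.35 [0.5585 0.2481 0.114 ] [[-0.9703, -0.0004, 0.2418], [-0.2418, -0.0002, -0.9703], [0.0004, -1.0, 0.0002]] [0.01 0.58 0.18] [-0.014  0.008 -0.006] 0.9991891874879841 [ 0.377  0.26   1.87  -0.     1.011  1.704]
tool-frame mm [ 0.1 36.   0.1]
```

jog_arm:
  turn:
    - [0,0,0]
    - [0,0,0]
    - [0,0,0]
    - [0,0,0]
    - [0,0,0]
  slide:
    - [0,20,0]
    - [0,16,0]
    - [0,0,0]
    - [0,0,0]
    - [0,0,0]
  grip: [100,100,100,35,28]

```text
time: 5.85
tool_pos: [0.559, 0.2495, 0.0784]
tcp_rot: [-0.257, 2.09, -2.09]
wrist_force: [-0.2, -0.5, 1.1]
width: 0.689
```

jog_arm:
  turn:
    - [0,0,0]
    - [0,0,0]
    - [0,0,0]
    - [0,0,0]
    - [0,0,0]
  slide:
    - [0,0,0]
    - [0,0,0]
    - [0,0,0]
    - [0,0,0]
    - [0,0,0]
  grip: [10,0,0,0,0]
  newtons: 70

```text
time: 6.35
tool_pos: [0.5588, 0.2494, 0.0781]
tcp_rot: [-0.257, 2.09, -2.09]
wrist_force: [-0.9, -0.6, 5.1]
width: 0.271
```

```bash
python3 st.py .5585 .248 .078
```

```text
6.35 [0.5588 0.2494 0.0781] [[-0.9699, 0.0011, 0.2433], [-0.2433, 0.0003, -0.9699], [-0.0012, -1.0, -0.0]] [-0.92 -0.6   5.14] [-0.172  0.033 -0.046] 0.271168998133774 [ 0.379  0.302  1.893 -0.     0.946  1.704]
tool-frame mm [0.6 0.1 1.2]
```

jog_arm:
  turn:
    - [0,0,0]
    - [0,0,0]
    - [0,0,0]
    - [0,0,0]
    - [0,0,0]
  slide:
    - [0,-5,0]
    - [0,-15,0]
    - [0,-25,0]
    - [0,-35,0]
    - [0,-30,0]
  grip: [0,0,0,0,0]

```text
time: 6.85
tool_pos: [0.5579, 0.2493, 0.1889]
tcp_rot: [-0.259, 2.091, -2.091]
wrist_force: [1.0, -0.5, -2.6]
width: 0.274
```

jog_arm:
  turn:
    - [0,0,0]
    - [0,0,0]
  slide:
    - [0,0,0]
    - [0,0,0]
  grip: [0,0]

```text
time: 7.05
tool_pos: [0.5586, 0.2495, 0.1883]
tcp_rot: [-0.256, 2.091, -2.089]
wrist_force: [-0.1, -0.3, -3.2]
width: 0.272
```

```bash
python3 st.py .5585 .248 .078; python3 - <<'E'
from h import *
# tray fit from wrist1 depth
for f in ["wrist1","wrist2","top0"]:
    p=pickle.load(open(f+".pkl","rb"))
    P=cloud(p); ok=p["depth"]>0
    hsv=cv2.cvtColor(p["img"],cv2.COLOR_RGB2HSV)
    b=ok&(P[...,0]>.44)&(P[...,0]<.72)&(P[...,1]>-.2)&(P[...,1]<.06)
    y=b&(hsv[...,0]>20)&(hsv[...,0]<35)&(hsv[...,1]>120)&(P[...,2]>.026)&(P[...,0]<.53)
    print(f,y.sum(),cv2.minAreaRect(P[y][:,:2].astype(np.float32)*1000),np.median(P[y][:,2]))
    bl=b&(hsv[...,0]>95)&(hsv[...,0]<125)&(hsv[...,1]>100)
    X=P[bl]
    print(" blue",bl.sum(),cv2.minAreaRect(X[:,:2].astype(np.float32)*1000), np.histogram(X[:,2],bins=np.arange(0,.04,.004)))
    rib=X[(X[:,2]>.015)&(X[:,2]<.0205)&(abs(X[:,1]+.07)<.012)]
    if len(rib)>10: print(" rib",len(rib),np.polyfit(rib[:,0]-.58,rib[:,1],1),rib[:,1].min(),rib[:,1].max(),rib[:,0].min(),rib[:,0].max())
E
```

```text
7.05 [0.5586 0.2495 0.1883] [[-0.9699, 0.0017, 0.2434], [-0.2434, 0.0008, -0.9699], [-0.0018, -1.0, -0.0003]] [-0.09 -0.34 -3.2 ] [-0.021  0.025  0.035] 0.2715161168609809 [0.379 0.188 1.809 0.    1.142 1.704]
tool-frame mm [  0.6 110.3   1.5]
wrist1 3031 ((505.5871276855469, -71.17821502685547), (12.587310791015625, 214.66354370117188), 0.7235686182975769) 0.03171999373611767
 blue 34905 ((579.6707763671875, -75.82703399658203), (230.41554260253906, 205.98915100097656), 0.8488250970840454) (array([  455, 25579,   681,   640,  3178,  2916,  1368,     0,    11]), array([0.   , 0.004, 0.008, 0.012, 0.016, 0.02 , 0.024, 0.028, 0.032,
       0.036]))
 rib 2618 [ 0.00964363 -0.07042157] -0.080959399725788 -0.058152618540042174 0.47439468064043594 0.6415396770523001
wrist2 1535 ((505.0867919921875, -33.57524871826172), (12.810455322265625, 143.1542205810547), 0.6264647245407104) 0.03148649514392815
 blue 20715 ((581.5081176757812, -59.9700927734375), (234.54910278320312, 181.75698852539062), 0.7774929404258728) (array([  782, 13501,   864,   921,  1859,  2079,   647,     1,    15]), array([0.   , 0.004, 0.008, 0.012, 0.016, 0.02 , 0.024, 0.028, 0.032,
       0.036]))
 rib 1405 [ 0.02414448 -0.06870073] -0.08134965916134146 -0.05815867931814206 0.4742747082562143 0.6090529445691587
top0 324 ((504.9009704589844, -70.72257995605469), (12.645772933959961, 212.8218536376953), 0.283095121383667) 0.03229431533358662
 blue 4208 ((586.342041015625, -70.58602142333984), (234.30348205566406, 194.53768920898438), 0.9970071911811829) (array([ 881, 1474,  796,  202,  235,  266,  184,   40,    1]), array([0.   , 0.004, 0.008, 0.012, 0.016, 0.02 , 0.024, 0.028, 0.032,
       0.036]))
 rib 221 [ 0.00546593 -0.07003172] -0.08084922377458365 -0.059762669313651276 0.4699941741664817 0.7012368570344598
```

```bash
python3 - <<'E'
from h import *
p=pickle.load(open("top0.pkl","rb"))
print(px2w(p,[[352.6,216.8],[346,218],[381,229]],.018).round(4))
P=cloud(p)
b=(p["depth"]>0)&(P[...,0]>.5)&(P[...,0]<.72)&(P[...,1]>-.155)&(P[...,1]<.015)&(P[...,2]>.013)&(P[...,2]<.025)
hsv=cv2.cvtColor(p["img"],cv2.COLOR_RGB2HSV)
b&=~((hsv[...,0]>95)&(hsv[...,0]<125)&(hsv[...,1]>100))
X=P[b]; print(len(X),X[:,0].max()); 
n,l,st,c=cv2.connectedComponentsWithStats(b.astype(np.uint8))
for k in range(1,n):
    if st[k,4]>30: print(st[k,4],cv2.minAreaRect(P[l==k][:,:2].astype(np.float32)*1000))
E
```

```text
[[ 0.6543 -0.0815  0.018 ]
 [ 0.6506 -0.0637  0.018 ]
 [ 0.6224 -0.158   0.018 ]]
800 0.70420093254025
135 ((637.6990356445312, -25.009681701660156), (18.13016700744629, 81.35127258300781), 11.947157859802246)
131 ((637.963623046875, -116.46211242675781), (79.10302734375, 17.27569580078125), 73.57804870605469)
129 ((589.0969848632812, -25.027374267578125), (16.28061294555664, 78.06808471679688), 6.424441814422607)
128 ((586.8771362304688, -117.43232727050781), (76.6709213256836, 13.053403854370117), 77.68115997314453)
121 ((550.0284423828125, -22.99575424194336), (15.306323051452637, 73.22982025146484), 7.970966815948486)
127 ((548.6929931640625, -117.5994873046875), (12.963486671447754, 76.03002166748047), 8.55177116394043)
```

jog_arm:
  turn:
    - [0,0,0]
    - [0,0,0]
    - [0,0,0]
    - [0,0,0]
    - [0,0,0]
  slide:
    - [-4,0,35]
    - [-5,0,45]
    - [-5,0,45]
    - [-5,0,45]
    - [-5,0,45]
  grip: [0,0,0,0,0]

```text
time: 7.55
tool_pos: [0.6324, 0.045, 0.1843]
tcp_rot: [-0.264, 2.093, -2.092]
wrist_force: [-0.4, -0.4, -2.2]
width: 0.272
```

jog_arm:
  turn:
    - [0,0,0]
    - [0,0,0]
    - [0,0,0]
    - [0,-0.1487,0]
    - [0,-0.1487,0]
  slide:
    - [-5,0,45]
    - [-5,0,45]
    - [-2,0,32]
    - [0,0,0]
    - [0,0,0]
  grip: [0,0,0,0,0]

```text
time: 8.05
tool_pos: [0.6735, -0.0703, 0.1837]
tcp_rot: [-0.542, 1.917, -1.912]
wrist_force: [0.8, -0.7, -3.0]
width: 0.273
```

jog_arm:
  turn:
    - [0,-0.1487,0]
    - [0,-0.1487,0]
    - [0,-0.1487,0]
    - [0,-0.1487,0]
    - [0,-0.1487,0]
  slide:
    - [0,0,0]
    - [0,0,0]
    - [0,0,0]
    - [0,0,0]
    - [0,0,0]
  grip: [0,0,0,0,0]

```text
time: 8.55
tool_pos: [0.6733, -0.0685, 0.1839]
tcp_rot: [-1.069, 1.415, -1.408]
wrist_force: [0.3, 0.1, -2.4]
width: 0.272
```

jog_arm:
  turn:
    - [0,-0.1487,0]
    - [0,-0.1487,0]
    - [0,0,0]
    - [0,0,0]
  slide:
    - [0,0,0]
    - [0,0,0]
    - [0,0,0]
    - [0,0,0]
  grip: [0,0,0,0]

```text
time: 8.95
tool_pos: [0.6739, -0.0686, 0.1851]
tcp_rot: [-1.216, 1.205, -1.2]
wrist_force: [-0.4, 0.3, -2.5]
width: 0.272
```

```bash
python3 st.py .675 -.069 .078; python3 - <<'E'
from workcell import bot, eyes, nets
from h import *
for n in ["wrist","top"]:
    p=eyes.read_camera(n)
    pickle.dump(p,open(n+"4.pkl","wb")); cv2.imwrite(f"pics/{n}4.png",p["img"][:,:,::-1])
E
```

```text
8.95 [ 0.6739 -0.0686  0.1851] [[0.0098, -0.0037, 0.9999], [-1.0, 0.0006, 0.0098], [-0.0006, -1.0, -0.0037]] [-0.44  0.3  -2.49] [-0.056  0.002 -0.054] 0.27224122876213164 [-0.138  0.313  1.66   0.     1.172 -0.148]
tool-frame mm [  0.5 107.    1.5]
```

View pics/wrist4.png

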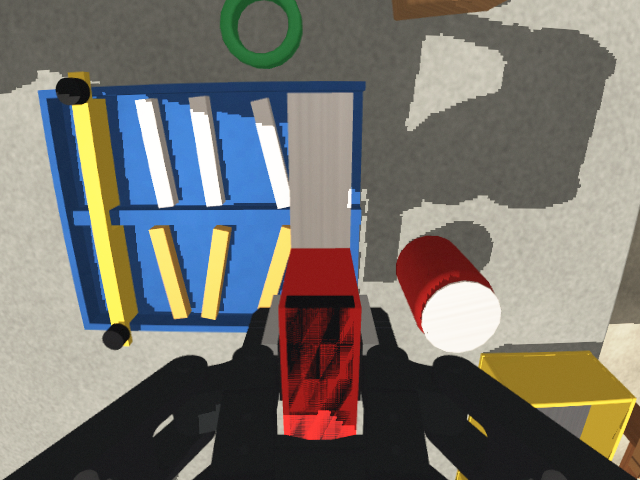

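```bash
python3 - <<'E'
from h import *
p=pickle.load(open("wrist4.pkl","rb"))
P=cloud(p); hsv=cv2.cvtColor(p["img"],cv2.COLOR_RGB2HSV); ok=p["depth"]>0
blue=(hsv[...,0]>95)&(hsv[...,0]<125)&(hsv[...,1]>100)
b=ok&(P[...,0]>.51)&(P[...,0]<.72)&(P[...,1]>-.16)&(P[...,1]<.02)&(P[...,2]>.014)&(P[...,2]<.022)&~blue
n,l,st,c=cv2.connectedComponentsWithStats(b.astype(np.uint8))
for k in range(1,n):
    if st[k,4]>60: print(st[k],cv2.minAreaRect(P[l==k][:,:2].astype(np.float32)*1000),P[l==k].max(0).round(4))
y=ok&(hsv[...,0]>20)&(hsv[...,0]<35)&(hsv[...,1]>120)&(P[...,2]>.029)&(P[...,2]<.035)&(P[...,0]<.53)&(P[...,0]>.45)
r=cv2.minAreaRect(P[y][:,:2].astype(np.float32)*1000);print("stop",y.sum(),r,cv2.boxPoints(r))
Y=P[y]; ys=np.linspace(-.15,.01,17)
pts=[(yy,np.percentile(Y[abs(Y[:,1]-yy)<.005,0],98)) for yy in ys if (abs(Y[:,1]-yy)<.005).sum()>10]
print(np.polyfit(*np.array(pts).T,1),len(pts))
w=ok&blue&(P[...,2]>.0215)&(P[...,2]<.0265)&(P[...,1]>-.005)&(P[...,1]<.04)
print("wall",w.sum(),np.polyfit(P[w][:,0]-.58,P[w][:,1],1),P[w].min(0),P[w].max(0))
E
```

```text
[ 188   96   35  110 1907] ((588.0481567382812, -21.425884246826172), (13.123719215393066, 80.02548217773438), 5.295333385467529) [0.5979 0.0187 0.02  ]
[ 95  99  21 111 593] ((511.1440734863281, -22.79405975341797), (2.2786660194396973, 81.79185485839844), 0.0341099314391613) [0.5123 0.0181 0.022 ]
[ 135   98   40  109 1899] ((549.3140869140625, -22.264892578125), (13.815905570983887, 79.9935531616211), 6.3040337562561035) [0.5602 0.0179 0.0201]
[ 250   98   40  111 1821] ((637.32373046875, -23.176132202148438), (12.589008331298828, 80.23194122314453), 12.241780281066895) [0.6493 0.0171 0.0202]
[ 258  225   33   83 1146] ((638.0440673828125, -113.72161865234375), (73.23046112060547, 12.040773391723633), 73.1261215209961) [ 0.6496 -0.0772  0.0202]
[114 226  21  94 483] ((512.0966796875, -119.4472427368164), (2.4352545738220215, 80.85758209228516), 1.1296818256378174) [ 0.5135 -0.079   0.022 ]
[ 149  227   40   92 1463] ((549.71630859375, -119.90667724609375), (13.293516159057617, 81.24214172363281), 8.626520156860352) [ 0.5613 -0.079   0.02  ]
[ 202  227   28   93 1433] ((587.377685546875, -119.58937072753906), (80.95945739746094, 12.73953628540039), 77.66567993164062) [ 0.6017 -0.0793  0.0199]
stop 3867 ((506.8294982910156, -71.7133560180664), (15.989185333251953, 215.95361328125), 0.7498229742050171) [[ 497.42258    36.149582]
 [ 500.24863  -179.78552 ]
 [ 516.23645  -179.5763  ]
 [ 513.4104     36.35881 ]]
[-0.01320315  0.51106717] 17
wall 2934 [0.05074452 0.02231801] [ 0.46721422 -0.00495618  0.02150872] [0.70204799 0.02889834 0.0263546 ]
```

View pics/top4.png

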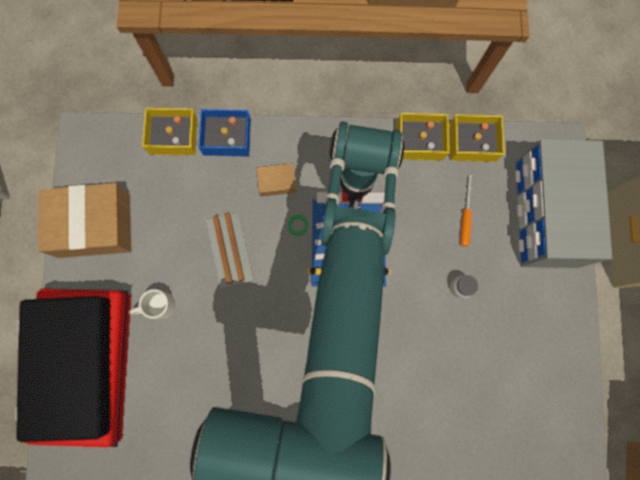

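jog_arm:
  turn:
    - [0,-0.003,0]
    - [0,0,0]
    - [0,0,0]
    - [0,0,0]
    - [0,0,0]
  slide:
    - [0,30,0]
    - [0,30,0]
    - [0,20,0]
    - [0,10,0]
    - [0,0,0]
  grip: [0,0,0,0,0]

```text
time: 9.55
tool_pos: [0.6737, -0.0686, 0.0951]
tcp_rot: [-1.219, 1.201, -1.196]
wrist_force: [-0.1, 0.3, -1.8]
width: 0.271
```

```bash
python3 st.py .674 -.069 .0715
```

```text
9.55 [ 0.6737 -0.0686  0.0951] [[0.0154, -0.004, 0.9999], [-0.9999, 0.0005, 0.0154], [-0.0006, -1.0, -0.0039]] [-0.07  0.28 -1.83] [ 0.012  0.014 -0.047] 0.27116808789817964 [-0.138  0.395  1.729 -0.     1.022 -0.154]
tool-frame mm [ 0.4 23.6  0.4]
```

jog_arm:
  turn:
    - [0,0.002,0]
    - [0,0,0]
    - [0,0,0]
    - [0,0,0]
    - [0,0,0]
  slide:
    - [0,8,0]
    - [0,8,0]
    - [0,4,0]
    - [0,3.5,0]
    - [0,0,0]
  grip: [0,0,0,0,0]

```text
time: 10.05
tool_pos: [0.6749, -0.0688, 0.0733]
tcp_rot: [-1.216, 1.199, -1.198]
wrist_force: [-0.2, 0.7, -3.2]
width: 0.273
```

```bash
python3 st.py .552 -.0706 .0715; python3 - <<'E'
from workcell import bot, eyes, nets
from h import *
p=eyes.read_camera("wrist")
cv2.imwrite("pics/wrist5.png",p["img"][:,:,::-1])
p=eyes.read_camera("scene")
cv2.imwrite("pics/scene5.png",cv2.resize(p["img"][180:380,200:420,::-1],None,fx=3,fy=3,interpolation=cv2.INTER_CUBIC))
E
```

```text
10.05 [ 0.6749 -0.0688  0.0733] [[0.0142, -0.0007, 0.9999], [-0.9999, 0.0001, 0.0142], [-0.0001, -1.0, -0.0007]] [-0.18  0.71 -3.17] [ 0.013  0.014 -0.017] 0.2726859942495369 [-0.138  0.419  1.741  0.     0.983 -0.153]
tool-frame mm [   0.     1.9 -122.9]
```

View pics/wrist5.png

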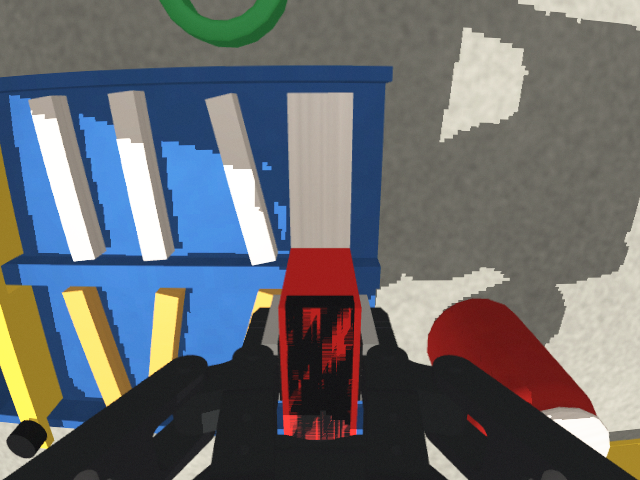

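View pics/scene5.png

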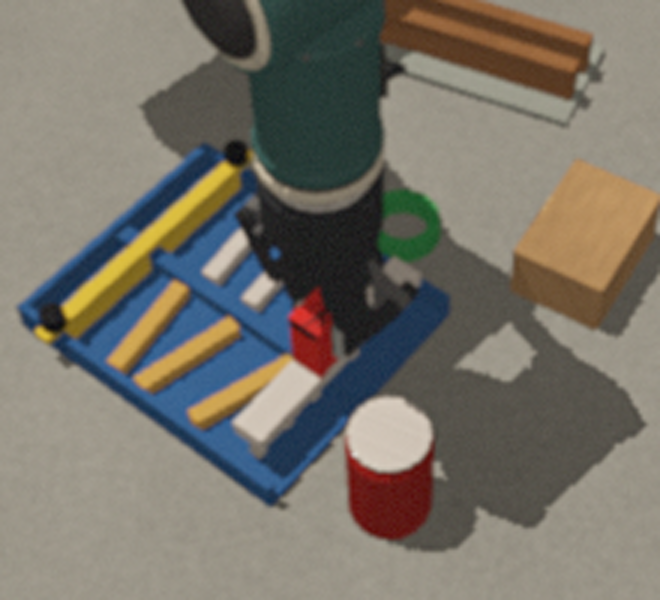

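jog_arm:
  turn:
    - [0,0,0]
    - [0,0,0]
    - [0,0,0]
    - [0,0,0]
    - [0,0,0]
  slide:
    - [0,2,0]
    - [0,0,-4]
    - [0,0,-4]
    - [0,0,-4]
    - [0,0,-4]
  grip: [0,0,0,0,0]

```text
time: 10.65
tool_pos: [0.6587, -0.0691, 0.0718]
tcp_rot: [-1.216, 1.199, -1.199]
wrist_force: [0.2, -0.1, -2.8]
width: 0.269
```

jog_arm:
  turn:
    - [0,0,0]
    - [0,0,0]
    - [0,0,0]
    - [0,0,0]
    - [0,0,0]
  slide:
    - [0,0,-4]
    - [0,0,-4]
    - [0,0,-4]
    - [0,0,-4]
    - [0,0,-4]
  grip: [0,0,0,0,0]

```text
time: 11.15
tool_pos: [0.6391, -0.0694, 0.0719]
tcp_rot: [-1.216, 1.198, -1.199]
wrist_force: [-0.2, 0.1, -1.1]
width: 0.273
```

jog_arm:
  turn:
    - [0,0,0]
    - [0,0,0]
    - [0,0,0]
    - [0,0,0]
    - [0,0,0]
  slide:
    - [0,0,-4]
    - [0,0,-4]
    - [0,0,-4]
    - [0,0,-4]
    - [0,0,0]
  grip: [0,0,0,0,0]

```text
time: 11.65
tool_pos: [0.6224, -0.0696, 0.0716]
tcp_rot: [-1.217, 1.199, -1.198]
wrist_force: [-0.2, 0.9, -2.3]
width: 0.268
```

```bash
python3 st.py .552 -.0706 .0715; python3 - <<'E'
from workcell import bot, eyes, nets
from h import *
p=eyes.read_camera("wrist")
cv2.imwrite("pics/wrist6.png",p["img"][:,:,::-1])
p=eyes.read_camera("scene")
cv2.imwrite("pics/scene6.png",cv2.resize(p["img"][180:380,200:420,::-1],None,fx=3,fy=3,interpolation=cv2.INTER_CUBIC))
E
```

```text
11.65 [ 0.6224 -0.0696  0.0716] [[0.0142, -0.001, 0.9999], [-0.9999, 0.0001, 0.0142], [-0.0001, -1.0, -0.001]] [-0.17  0.88 -2.34] [ 0.017 -0.026  0.018] 0.2684228075849024 [-0.151  0.335  1.862 -0.     0.945 -0.165]
tool-frame mm [  0.    0.2 -70.4]
```

View pics/wrist6.png

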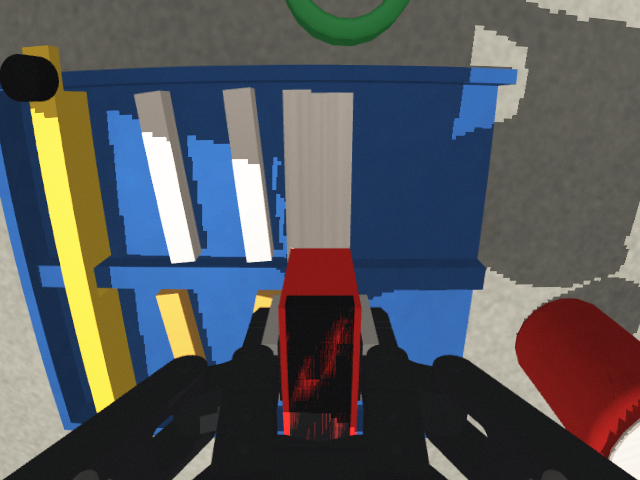

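View pics/scene6.png

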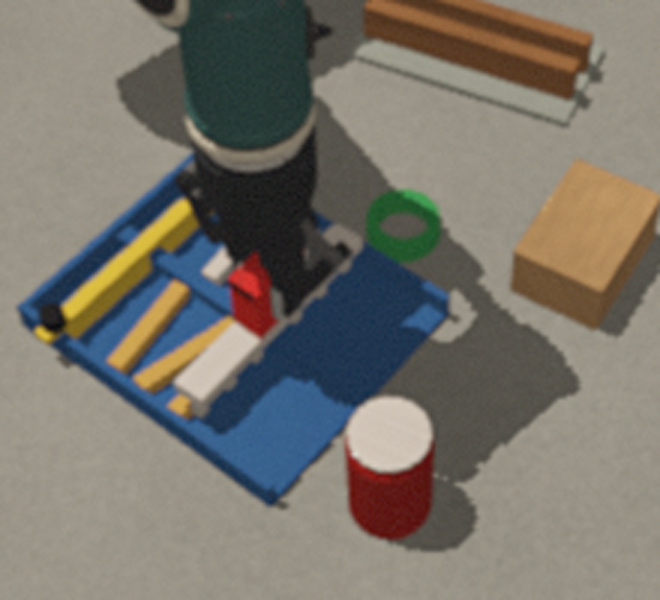

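jog_arm:
  turn:
    - [0,0,0]
    - [0,0,0]
    - [0,0,0]
    - [0,0,0]
    - [0,0,0]
  slide:
    - [0,0,-4]
    - [0,0,-4]
    - [0,0,-4]
    - [0,0,-4]
    - [0,0,-4]
  grip: [0,0,0,0,0]

```text
time: 12.25
tool_pos: [0.6029, -0.0698, 0.0718]
tcp_rot: [-1.216, 1.199, -1.199]
wrist_force: [0.9, 0.1, -3.4]
width: 0.274
```

jog_arm:
  turn:
    - [0,0,0]
    - [0,0,0]
    - [0,0,0]
    - [0,0,0]
    - [0,0,0]
  slide:
    - [0,0,-4]
    - [0,0,-4]
    - [0,0,-4]
    - [0,0,-4]
    - [0,0,-4]
  grip: [0,0,0,0,0]

```text
time: 12.75
tool_pos: [0.583, -0.0702, 0.0718]
tcp_rot: [-1.216, 1.198, -1.199]
wrist_force: [1.2, 0.2, -2.3]
width: 0.274
```

```bash
python3 st.py .552 -.0706 .0715; python3 - <<'E'
from workcell import bot, eyes, nets
from h import *
p=eyes.read_camera("wrist")
cv2.imwrite("pics/wrist7.png",p["img"][:,:,::-1])
p=eyes.read_camera("scene")
cv2.imwrite("pics/scene7.png",cv2.resize(p["img"][180:380,200:420,::-1],None,fx=3,fy=3,interpolation=cv2.INTER_CUBIC))
E
```

```text
12.75 [ 0.583  -0.0702  0.0718] [[0.0144, 0.0003, 0.9999], [-0.9999, -0.0001, 0.0144], [0.0001, -1.0, 0.0003]] [ 1.23  0.19 -2.3 ] [-0.04  -0.322  0.043] 0.2742370783065552 [-0.162  0.269  1.95  -0.     0.923 -0.177]
tool-frame mm [ -0.1   0.3 -31. ]
```

View pics/wrist7.png

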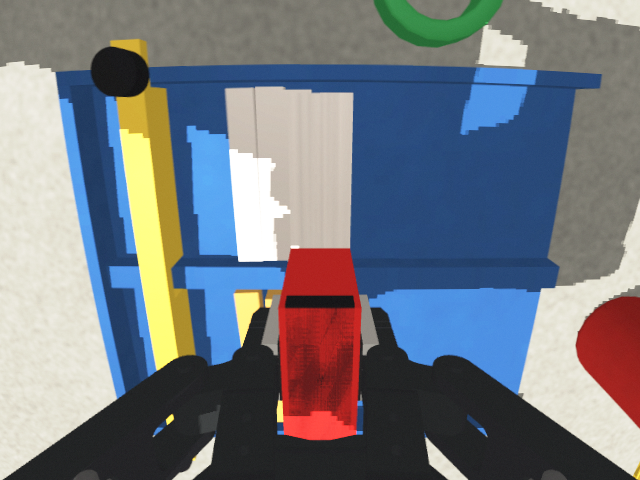

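View pics/scene7.png

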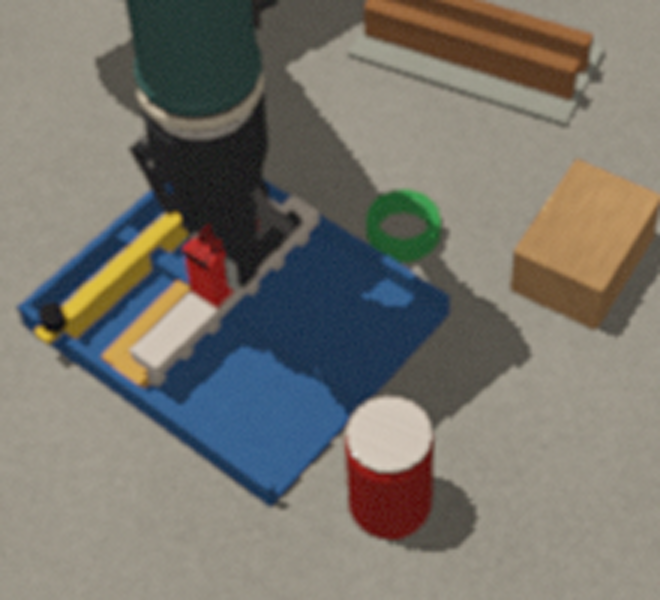

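jog_arm:
  turn:
    - [0,0,0]
    - [0,0,0]
    - [0,0,0]
    - [0,0,0]
    - [0,0,0]
  slide:
    - [0,0,-4]
    - [0,0,-4]
    - [0,0,-4]
    - [0,0,-4]
    - [0,0,-4]
  grip: [0,0,0,0,0]

```text
time: 13.35
tool_pos: [0.563, -0.0705, 0.0719]
tcp_rot: [-1.216, 1.198, -1.199]
wrist_force: [1.3, -0.9, -3.0]
width: 0.271
```

jog_arm:
  turn:
    - [0,0,0]
    - [0,0,0]
    - [0,0,0]
    - [0,0,0]
    - [0,0,0]
  slide:
    - [0,0,-2]
    - [0,0,-2]
    - [0,0,-1]
    - [0,0,-1]
    - [0,0,-1]
  grip: [0,0,0,0,0]

```text
time: 13.85
tool_pos: [0.5563, -0.0705, 0.0718]
tcp_rot: [-1.216, 1.199, -1.199]
wrist_force: [1.1, 0.4, -2.1]
width: 0.27
```

```bash
python3 st.py .552 -.0706 .0715
```

```text
13.85 [ 0.5563 -0.0705  0.0718] [[0.0143, 0.0002, 0.9999], [-0.9999, 0.0, 0.0143], [-0.0, -1.0, 0.0002]] [ 1.14  0.43 -2.07] [-0.007 -0.38   0.025] 0.27031029813158125 [-0.171  0.224  2.007  0.     0.91  -0.185]
tool-frame mm [-0.   0.3 -4.3]
```

jog_arm:
  turn:
    - [0,0,0]
    - [0,0,0]
    - [0,0,0]
    - [0,0,0]
    - [0,0,0]
  slide:
    - [0,0,-0.5]
    - [0,0,-0.5]
    - [0,0,-0.5]
    - [0,0,-0.5]
    - [0,0,-0.5]
  grip: [0,0,0,0,0]

```text
time: 14.35
tool_pos: [0.5537, -0.0706, 0.0718]
tcp_rot: [-1.216, 1.199, -1.199]
wrist_force: [1.4, -0.4, -2.3]
width: 0.271
```

jog_arm:
  turn:
    - [0,0,0]
    - [0,0,0]
    - [0,0,0]
  slide:
    - [0,0,-0.5]
    - [0,0,-0.3]
    - [0,0,0]
  grip: [0,0,0]

```text
time: 14.65
tool_pos: [0.5529, -0.0706, 0.0718]
tcp_rot: [-1.216, 1.199, -1.199]
wrist_force: [2.0, -0.2, -2.5]
width: 0.275
```

```bash
python3 st.py .552 -.0706 .0715
```

```text
14.65 [ 0.5529 -0.0706  0.0718] [[0.0143, 0.0, 0.9999], [-0.9999, 0.0, 0.0143], [-0.0, -1.0, 0.0]] [ 2.04 -0.24 -2.54] [-0.02  -0.352 -0.017] 0.2748575978552608 [-0.172  0.219  2.014  0.     0.909 -0.186]
tool-frame mm [-0.   0.3 -0.9]
```

jog_arm:
  turn:
    - [0,0,0]
    - [0,0,0]
    - [0,0,0]
  slide:
    - [0,0,-0.4]
    - [0,0,-0.3]
    - [0,0,0]
  grip: [0,0,0]

```text
time: 14.95
tool_pos: [0.5522, -0.0706, 0.0718]
tcp_rot: [-1.216, 1.199, -1.199]
wrist_force: [1.3, 0.4, -2.4]
width: 0.271
```

```bash
python3 st.py .552 -.0706 .0715
```

```text
14.95 [ 0.5522 -0.0706  0.0718] [[0.0142, 0.0001, 0.9999], [-0.9999, -0.0, 0.0142], [0.0, -1.0, 0.0001]] [ 1.33  0.38 -2.44] [-0.013 -0.433 -0.047] 0.2713461838624446 [-0.172  0.217  2.016  0.     0.908 -0.186]
tool-frame mm [-0.   0.3 -0.2]
```

jog_arm:
  turn:
    - [0,0,0]
    - [0,0,0]
    - [0,0,0]
  slide:
    - [0,0,-0.4]
    - [0,0,-0.3]
    - [0,0,0]
  grip: [0,0,0]

```text
time: 15.25
tool_pos: [0.552, -0.0707, 0.0719]
tcp_rot: [-1.215, 1.198, -1.199]
wrist_force: [2.8, -0.7, -3.7]
width: 0.277
```

```bash
python3 st.py .552 -.0706 .0715; python3 - <<'E'
from workcell import bot, eyes, nets
from h import *
p=eyes.read_camera("wrist")
cv2.imwrite("pics/wrist8.png",p["img"][:,:,::-1])
E
```

```text
15.25 [ 0.552  -0.0707  0.0719] [[0.014, 0.0011, 0.9999], [-0.9999, -0.0001, 0.014], [0.0001, -1.0, 0.0011]] [ 2.79 -0.7  -3.67] [-0.083 -0.762 -0.16 ] 0.2773073523131888 [-0.172  0.216  2.017  0.     0.907 -0.186]
tool-frame mm [-0.1  0.4  0. ]
```

View pics/wrist8.png

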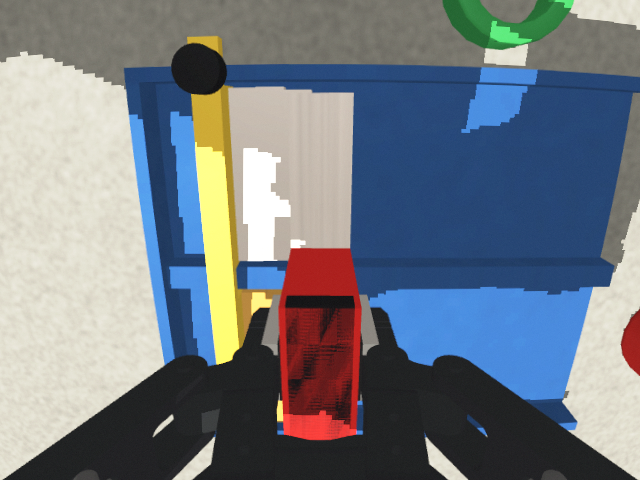

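jog_arm:
  turn:
    - [0,0.001,0]
    - [0,0,0]
    - [0,0,0]
  slide:
    - [0,0,-0.3]
    - [0,0,-0.2]
    - [0,0,0]
  grip: [0,0,0]

```text
time: 15.6
tool_pos: [0.5518, -0.0707, 0.0721]
tcp_rot: [-1.214, 1.198, -1.201]
wrist_force: [4.6, 0.4, -4.3]
width: 0.273
```

```bash
python3 st.py .552 -.0706 .0715
```

```text
15.6 [ 0.5518 -0.0707  0.0721] [[0.0131, 0.0018, 0.9999], [-0.9999, -0.0002, 0.0131], [0.0002, -1.0, 0.0018]] [ 4.63  0.37 -4.32] [-0.092 -1.054 -0.166] 0.2729208305961109 [-0.172  0.215  2.017  0.     0.907 -0.186]
tool-frame mm [-0.1  0.6  0.2]
```

jog_arm:
  turn:
    - [0,0.0015,0]
    - [0,0,0]
    - [0,0,0]
  slide:
    - [0,0,-0.5]
    - [0,0,-0.4]
    - [0,0,0]
  grip: [0,0,0]

```text
time: 15.9
tool_pos: [0.5516, -0.0707, 0.0723]
tcp_rot: [-1.213, 1.198, -1.202]
wrist_force: [6.9, 0.4, -4.8]
width: 0.272
```

```bash
python3 st.py .552 -.0706 .0715
```

```text
15.9 [ 0.5516 -0.0707  0.0723] [[0.0118, 0.0034, 0.9999], [-0.9999, -0.0003, 0.0118], [0.0004, -1.0, 0.0034]] [ 6.91  0.41 -4.77] [-0.009 -1.422 -0.033] 0.2718105072367497 [-0.172  0.214  2.019  0.     0.905 -0.185]
tool-frame mm [-0.1  0.8  0.4]
```

jog_arm:
  turn:
    - [0,0,0]
    - [0,0,0]
    - [0,0,0]
    - [0,0,0]
    - [0,0,0]
  slide:
    - [0,0,-0.5]
    - [0,0,-0.5]
    - [0,0,-0.4]
    - [0,0,-0.2]
    - [0,0,0]
  grip: [0,0,0,0,0]

```text
time: 16.4
tool_pos: [0.5515, -0.0708, 0.0729]
tcp_rot: [-1.21, 1.196, -1.204]
wrist_force: [8.2, 0.2, -5.2]
width: 0.274
```

```bash
python3 st.py .552 -.0706 .0715
```

```text
16.4 [ 0.5515 -0.0708  0.0729] [[0.0117, 0.0066, 0.9999], [-0.9999, -0.0004, 0.0117], [0.0005, -1.0, 0.0066]] [ 8.23  0.23 -5.2 ] [ 0.104 -1.881 -0.056] 0.273567073303019 [-1.730e-01  2.110e-01  2.021e+00  1.000e-03  9.030e-01 -1.850e-01]
tool-frame mm [-0.2  1.4  0.5]
```

jog_arm:
  turn:
    - [0,0,0]
    - [0,0,0]
    - [0,0,0]
    - [0,0,0]
  slide:
    - [0,0.5,-0.3]
    - [0,0.5,-0.3]
    - [0,0.2,-0.2]
    - [0,0,0]
  grip: [0,0,0,0]

```text
time: 16.8
tool_pos: [0.5513, -0.0708, 0.0722]
tcp_rot: [-1.209, 1.195, -1.205]
wrist_force: [9.1, 1.7, -4.5]
width: 0.268
```

```bash
python3 st.py .552 -.0706 .0715
```

```text
16.8 [ 0.5513 -0.0708  0.0722] [[0.0117, 0.0079, 0.9999], [-0.9999, -0.0005, 0.0117], [0.0006, -1.0, 0.0079]] [ 9.15  1.74 -4.54] [ 0.197 -2.011 -0.027] 0.268362362796835 [-1.730e-01  2.110e-01  2.023e+00  1.000e-03  9.000e-01 -1.850e-01]
tool-frame mm [-0.2  0.7  0.7]
```

jog_arm:
  turn:
    - [0,0,0]
    - [0,0,0]
    - [0,0,0]
    - [0,0,0]
    - [0,0,0]
  slide:
    - [0,0.4,-0.5]
    - [0,0.4,-0.4]
    - [0,0.2,-0.3]
    - [0,0,0]
    - [0,0,0]
  grip: [0,0,0,0,0]

```text
time: 17.3
tool_pos: [0.5512, -0.0708, 0.072]
tcp_rot: [-1.208, 1.193, -1.206]
wrist_force: [10.2, 1.6, -1.7]
width: 0.274
```

```bash
python3 st.py .552 -.0706 .0715
```

```text
17.3 [ 0.5512 -0.0708  0.072 ] [[0.0116, 0.01, 0.9999], [-0.9999, -0.0005, 0.0116], [0.0006, -0.9999, 0.01]] [10.22  1.56 -1.74] [ 0.243 -2.087 -0.075] 0.2739527862511867 [-1.730e-01  2.100e-01  2.025e+00  2.000e-03  8.970e-01 -1.860e-01]
tool-frame mm [-0.2  0.5  0.8]
```

jog_arm:
  turn:
    - [0,0,0]
    - [0,0,0]
    - [0,0,0]
    - [0,0,0]
    - [0,0,0]
  slide:
    - [0,0,-0.4]
    - [0,0,0]
    - [0,0,0]
    - [0,0,0]
    - [0,0,0]
  grip: [0,0,0,0,0]

```text
time: 17.8
tool_pos: [0.5511, -0.0708, 0.0721]
tcp_rot: [-1.207, 1.192, -1.206]
wrist_force: [11.2, 0.3, -2.4]
width: 0.27
```

jog_arm:
  turn:
    - [0,0,0]
    - [0,0,0]
    - [0,0,0]
    - [0,0,0]
    - [0,0,0]
  slide:
    - [0,0,0]
    - [0,0,0]
    - [0,0,0]
    - [0,0,0]
    - [0,0,0]
  grip: [0,0,0,0,0]

```text
time: 18.3
tool_pos: [0.5512, -0.0708, 0.0721]
tcp_rot: [-1.207, 1.192, -1.206]
wrist_force: [10.7, 1.7, -2.5]
width: 0.275
```

```bash
python3 st.py .552 -.0706 .0715; python3 - <<'E'
from workcell import bot, eyes, nets
from h import *
p=eyes.read_camera("wrist")
cv2.imwrite("pics/wrist9.png",p["img"][:,:,::-1])
p=eyes.read_camera("scene")
cv2.imwrite("pics/scene9.png",cv2.resize(p["img"][180:380,200:420,::-1],None,fx=3,fy=3,interpolation=cv2.INTER_CUBIC))
E
```

```text
18.3 [ 0.5512 -0.0708  0.0721] [[0.0116, 0.0109, 0.9999], [-0.9999, -0.0006, 0.0116], [0.0007, -0.9999, 0.0109]] [10.71  1.69 -2.46] [ 0.287 -2.295  0.007] 0.2752594704661501 [-1.730e-01  2.090e-01  2.025e+00  2.000e-03  8.960e-01 -1.860e-01]
tool-frame mm [-0.2  0.6  0.8]
```

View pics/wrist9.png

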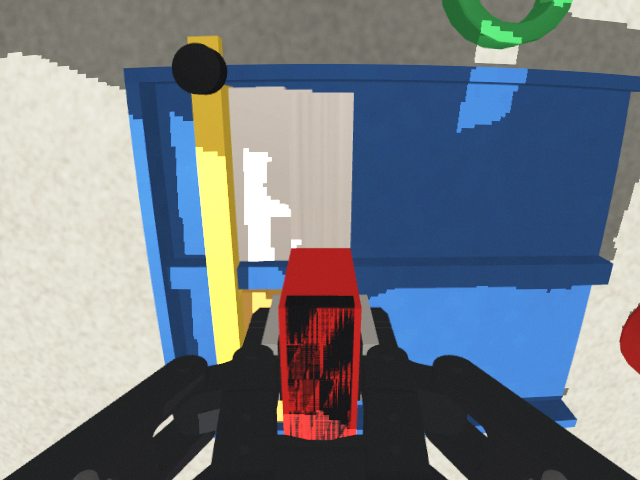

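View pics/scene9.png

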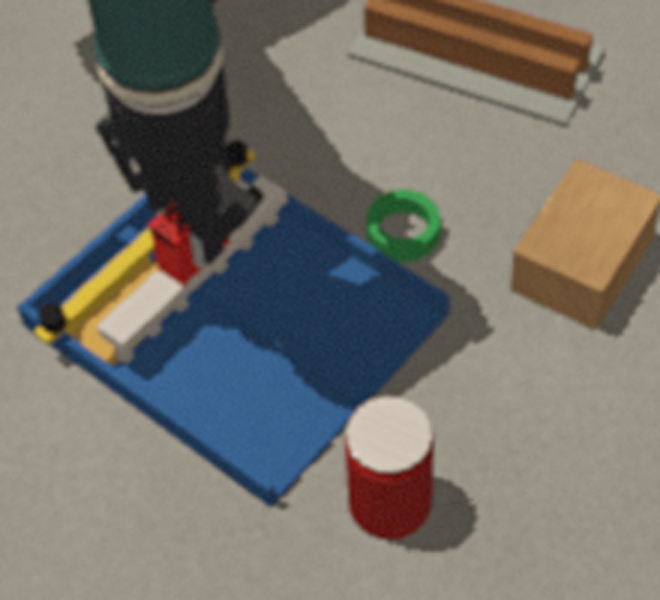

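jog_arm:
  turn:
    - [0,0,0]
    - [0,0,0]
    - [0,0,0]
    - [0,0,0]
    - [0,0,0]
  slide:
    - [0,-0.5,2]
    - [0,-0.7,2]
    - [0,-1,2]
    - [0,0,4]
    - [0,0,6]
  grip: [0,0,0,0,0]

```text
time: 18.9
tool_pos: [0.5602, -0.0702, 0.0707]
tcp_rot: [-1.218, 1.204, -1.198]
wrist_force: [-0.0, 0.8, -2.9]
width: 0.274
```

jog_arm:
  turn:
    - [0,0,0]
    - [0,0,0]
    - [0,0,0]
  slide:
    - [0,0,6]
    - [0,0,0]
    - [0,0,0]
  grip: [0,0,0]

```text
time: 19.2
tool_pos: [0.5679, -0.0703, 0.0714]
tcp_rot: [-1.216, 1.201, -1.2]
wrist_force: [-0.2, 0.5, -2.5]
width: 0.268
```

```bash
python3 st.py .552 -.0706 .0715; python3 - <<'E'
from workcell import bot, eyes, nets
from h import *
p=eyes.read_camera("wrist")
cv2.imwrite("pics/wrist10.png",p["img"][:,:,::-1])
E
```

```text
19.2 [ 0.5679 -0.0703  0.0714] [[0.0119, -0.0011, 0.9999], [-0.9999, 0.0002, 0.0119], [-0.0002, -1.0, -0.0011]] [-0.16  0.48 -2.52] [ 0.016 -0.033 -0.004] 0.268383446453524 [-0.167  0.245  1.982 -0.     0.916 -0.179]
tool-frame mm [  0.1  -0.  -15.9]
```

View pics/wrist10.png

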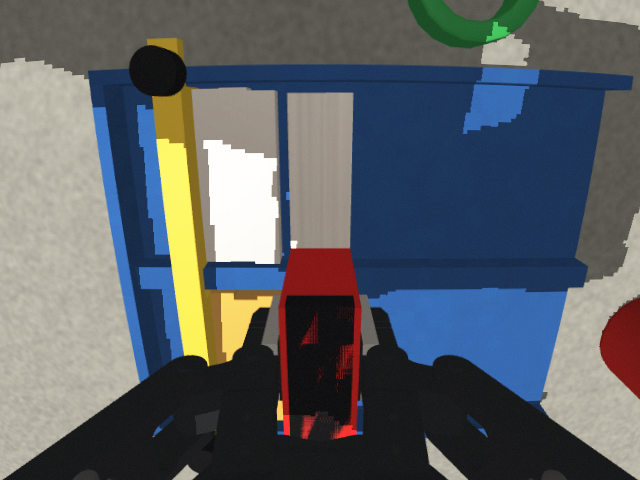

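jog_arm:
  turn:
    - [0,0,0]
    - [0,0,0]
    - [0,0,0]
    - [0,0,0]
    - [0,0,0]
  slide:
    - [0,-10,3]
    - [0,-25,3]
    - [0,-30,3]
    - [0,-30,0]
    - [0,-22,0]
  grip: [0,0,0,0,0]

```text
time: 19.75
tool_pos: [0.5781, -0.0705, 0.192]
tcp_rot: [-1.213, 1.198, -1.202]
wrist_force: [-0.1, -0.3, -2.7]
width: 0.275
```

jog_arm:
  turn:
    - [0,0,0]
    - [0,0,0]
    - [0,0,0]
  slide:
    - [0,0,40]
    - [0,0,0]
    - [0,0,0]
  grip: [0,0,0]

```text
time: 20.05
tool_pos: [0.6175, -0.0698, 0.1892]
tcp_rot: [-1.215, 1.2, -1.2]
wrist_force: [-0.5, -0.5, -3.0]
width: 0.271
```

```bash
python3 st.py .5586 .2495 .188; python3 - <<'E'
from workcell import bot, eyes, nets
from h import *
p=eyes.read_camera("wrist")
pickle.dump(p,open("wrist11.pkl","wb"))
cv2.imwrite("pics/wrist11.png",p["img"][:,:,::-1])
P=cloud(p); hsv=cv2.cvtColor(p["img"],cv2.COLOR_RGB2HSV); ok=p["depth"]>0
blue=(hsv[...,0]>95)&(hsv[...,0]<125)&(hsv[...,1]>100)
b=ok&(P[...,0]>.513)&(P[...,0]<.6)&(P[...,1]>-.162)&(P[...,1]<.022)&(P[...,2]>.014)&(P[...,2]<.024)&~blue
n,l,st,c=cv2.connectedComponentsWithStats(b.astype(np.uint8))
for k in range(1,n):
    if st[k,4]>60: print(st[k],cv2.minAreaRect(P[l==k][:,:2].astype(np.float32)*1000),P[l==k].max(0).round(4),np.percentile(P[l==k][:,2],[5,50,95]).round(4))
E
```

```text
20.05 [ 0.6175 -0.0698  0.1892] [[0.012, -0.0, 0.9999], [-0.9999, -0.0, 0.012], [0.0, -1.0, -0.0]] [-0.46 -0.49 -2.96] [0.026 0.037 0.003] 0.270855222850309 [-0.153  0.206  1.786 -0.     1.149 -0.165]
tool-frame mm [-320.     1.2  -55.1]
[ 177   95   55  110 4986] ((530.402587890625, -22.385417938232422), (34.821510314941406, 80.96919250488281), 0.10155009478330612) [0.5479 0.0181 0.0209] [0.0165 0.0178 0.019 ]
[ 188  222   52   97 3985] ((530.9630737304688, -119.3623046875), (35.97691345214844, 85.24598693847656), 0.10337553918361664) [ 0.549  -0.0768  0.02  ] [0.0164 0.0177 0.0189]
```

View pics/wrist11.png

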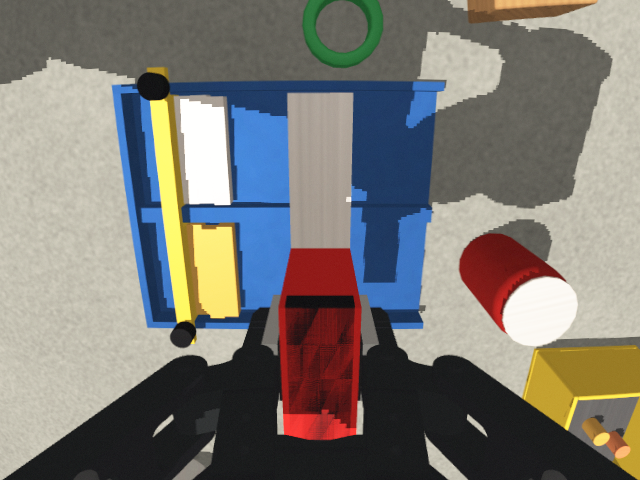

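jog_arm:
  turn:
    - [0,0,0]
    - [0,0,0]
    - [0,0,0]
    - [0,0,0]
    - [0,0,0]
  slide:
    - [-40,0,-8]
    - [-40,0,-7]
    - [-40,0,-7]
    - [-40,0,-7]
    - [-40,0,-7]
  grip: [0,0,0,0,0]

```text
time: 20.6
tool_pos: [0.577, 0.1308, 0.1886]
tcp_rot: [-1.216, 1.202, -1.2]
wrist_force: [0.9, -0.3, -2.4]
width: 0.271
```

jog_arm:
  turn:
    - [0,0,0]
    - [0,0,0]
    - [0,0,0]
    - [0,0.1486,0]
    - [0,0.1486,0]
  slide:
    - [-40,0,-7]
    - [-40,0,-7]
    - [-40,0,-5]
    - [0,0,0]
    - [0,0,0]
  grip: [0,0,0,0,0]

```text
time: 21.1
tool_pos: [0.5566, 0.2506, 0.1884]
tcp_rot: [-1.06, 1.419, -1.419]
wrist_force: [0.5, 0.2, -3.4]
width: 0.273
```

jog_arm:
  turn:
    - [0,0.1486,0]
    - [0,0.1486,0]
    - [0,0.1486,0]
    - [0,0.1486,0]
    - [0,0.1486,0]
  slide:
    - [0,0,0]
    - [0,0,0]
    - [0,0,0]
    - [0,0,0]
    - [0,0,0]
  grip: [0,0,0,0,0]

```text
time: 21.6
tool_pos: [0.5571, 0.2489, 0.1884]
tcp_rot: [-0.529, 1.919, -1.92]
wrist_force: [-0.2, -0.3, -3.0]
width: 0.274
```

jog_arm:
  turn:
    - [0,0.1486,0]
    - [0,0.1486,0]
    - [0,0,0]
    - [0,0,0]
    - [0,0,0]
  slide:
    - [0,0,0]
    - [0,0,0]
    - [0,0,0]
    - [0,0,0]
    - [0,0,0]
  grip: [0,0,0,0,0]

```text
time: 22.1
tool_pos: [0.5579, 0.2493, 0.1887]
tcp_rot: [-0.261, 2.09, -2.09]
wrist_force: [-0.1, -0.4, -3.1]
width: 0.273
```

```bash
python3 st.py .5588 .2494 .0781; python3 - <<'E'
from workcell import bot, eyes, nets
from h import *
p=eyes.read_camera("wrist")
pickle.dump(p,open("wrist12.pkl","wb"))
cv2.imwrite("pics/wrist12.png",p["img"][:,:,::-1])
E
```

```text
22.1 [0.5579 0.2493 0.1887] [[-0.9695, -0.0004, 0.2451], [-0.2451, -0.0002, -0.9695], [0.0004, -1.0, 0.0001]] [-0.12 -0.37 -3.11] [-0.001  0.087 -0.026] 0.2728992312954829 [ 0.379  0.188  1.809 -0.     1.145  1.703]
tool-frame mm [-9.000e-01  1.106e+02  1.000e-01]
```

View pics/wrist12.png

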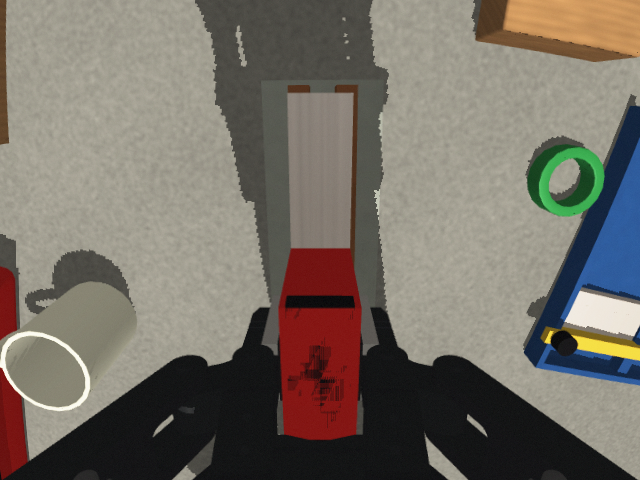

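jog_arm:
  turn:
    - [0,0,0]
    - [0,0,0]
    - [0,0,0]
    - [0,0,0]
    - [0,0,0]
  slide:
    - [-0.9,20,1.2]
    - [0,30,0]
    - [0,20,0]
    - [0,8,0]
    - [0,0,0]
  grip: [0,0,0,0,0]

```text
time: 22.65
tool_pos: [0.5584, 0.2481, 0.1092]
tcp_rot: [-0.262, 2.091, -2.093]
wrist_force: [0.0, 0.8, -2.0]
width: 0.272
```

```bash
python3 st.py .5588 .2494 .0781; python3 - <<'E'
from workcell import bot, eyes, nets
from h import *
p=eyes.read_camera("wrist")
cv2.imwrite("pics/wrist13.png",p["img"][:,:,::-1])
p=eyes.read_camera("scene")
cv2.imwrite("pics/scene13.png",cv2.resize(p["img"][110:260,270:470,::-1],None,fx=4,fy=4,interpolation=cv2.INTER_CUBIC))
E
```

```text
22.65 [0.5584 0.2481 0.1092] [[-0.9699, -0.0031, 0.2434], [-0.2434, -0.0012, -0.9699], [0.0033, -1.0, 0.0004]] [ 0.01  0.8  -1.95] [ 0.025  0.053 -0.021] 0.27150922733002086 [0.377 0.267 1.872 0.    1.006 1.702]
tool-frame mm [-0.8 31.1 -1.2]
```

View pics/wrist13.png

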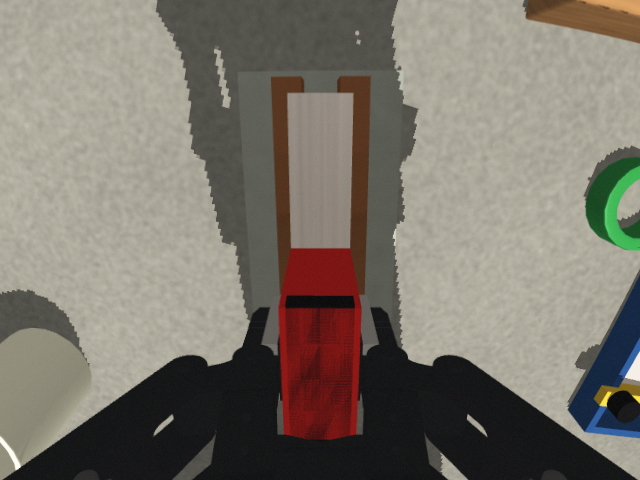

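View pics/scene13.png

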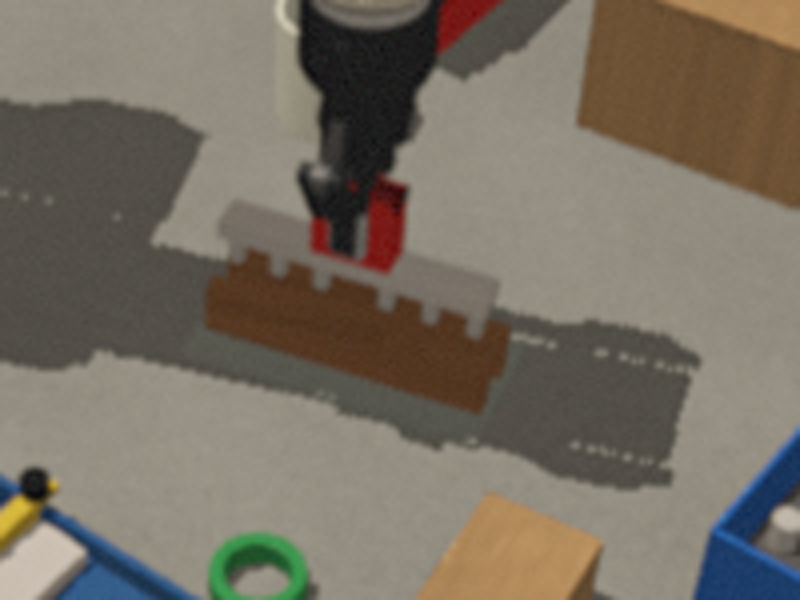

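jog_arm:
  turn:
    - [0,0,0]
    - [0,0,0]
    - [0,0,0]
    - [0,0,0]
    - [0,0,0]
  slide:
    - [0,7,0]
    - [0,8,0]
    - [0,8,0]
    - [0,4,0]
    - [0,1,0]
  grip: [0,0,0,0,0]

```text
time: 23.25
tool_pos: [0.5587, 0.2482, 0.0816]
tcp_rot: [-0.26, 2.091, -2.092]
wrist_force: [-1.0, 0.5, -3.0]
width: 0.271
```

jog_arm:
  turn:
    - [0,0,0]
    - [0,0,0]
    - [0,0,0]
  slide:
    - [0,1,0]
    - [0,0.5,0]
    - [0,0,0]
  grip: [0,0,0]

```text
time: 23.55
tool_pos: [0.5597, 0.2486, 0.0815]
tcp_rot: [-0.257, 2.091, -2.091]
wrist_force: [0.1, -0.2, -2.3]
width: 0.272
```

```bash
python3 st.py .5588 .2494 .0781
```

```text
23.55 [0.5597 0.2486 0.0815] [[-0.9701, 0.0004, 0.2428], [-0.2428, 0.0002, -0.9701], [-0.0004, -1.0, -0.0001]] [ 0.12 -0.19 -2.27] [-0.001  0.011  0.02 ] 0.2720507626900912 [ 0.377  0.299  1.889 -0.     0.953  1.703]
tool-frame mm [ 0.7  3.4 -1. ]
```

jog_arm:
  turn:
    - [0,0,0]
    - [0,0,0]
    - [0,0,0]
    - [0,0,0]
    - [0,0,0]
  slide:
    - [0,1,0]
    - [0,1,0]
    - [0,0.7,0]
    - [0,0.4,0]
    - [0,0,0]
  grip: [0,0,0,0,0]

```text
time: 24.05
tool_pos: [0.5595, 0.2485, 0.0782]
tcp_rot: [-0.258, 2.091, -2.091]
wrist_force: [-0.2, -0.0, -2.0]
width: 0.273
```

```bash
python3 st.py .5588 .2494 .0781
```

```text
24.05 [0.5595 0.2485 0.0782] [[-0.9701, -0.0, 0.2428], [-0.2428, 0.0, -0.9701], [0.0, -1.0, -0.0]] [-0.22 -0.05 -2.03] [-0.037 -0.002 -0.047] 0.2733292016257056 [0.377 0.303 1.891 0.    0.948 1.703]
tool-frame mm [ 0.5  0.1 -1. ]
```

jog_arm:
  turn:
    - [0,0,0]
    - [0,0,0]
    - [0,0,0]
  slide:
    - [0,0.4,0]
    - [0,0.4,0]
    - [0,0,0]
  grip: [0,0,0]

```text
time: 24.35
tool_pos: [0.5596, 0.2485, 0.0781]
tcp_rot: [-0.258, 2.091, -2.091]
wrist_force: [-3.1, -1.5, 3.5]
width: 0.27
```

```bash
python3 st.py .5588 .2494 .0781
```

```text
24.35 [0.5596 0.2485 0.0781] [[-0.9701, 0.0001, 0.2428], [-0.2428, 0.0, -0.9701], [-0.0001, -1.0, -0.0]] [-3.07 -1.55  3.45] [-0.106  0.364 -0.015] 0.26995063677026 [ 0.377  0.303  1.891 -0.     0.947  1.703]
tool-frame mm [ 0.5 -0.  -1. ]
```

jog_arm:
  turn:
    - [0,0,0]
    - [0,0,0]
    - [0,0,0]
    - [0,0,0]
    - [0,0,0]
  slide:
    - [0,-0.3,0]
    - [0,0,0]
    - [0,0,0]
    - [0,0,0]
    - [0,0,0]
  grip: [0,30,40,60,90]
  newtons: 30

```text
time: 24.85
tool_pos: [0.5597, 0.2486, 0.0776]
tcp_rot: [-0.257, 2.091, -2.091]
wrist_force: [-0.5, -0.5, 0.3]
width: 0.732
```

jog_arm:
  turn:
    - [0,0,0]
    - [0,0,0]
    - [0,0,0]
  slide:
    - [0,0,0]
    - [0,0,0]
    - [0,0,0]
  grip: [100,100,100]

```text
time: 25.15
tool_pos: [0.5595, 0.2486, 0.0777]
tcp_rot: [-0.258, 2.091, -2.091]
wrist_force: [-0.6, 0.1, -0.3]
width: 1.003
```

```bash
python3 st.py .5588 .2494 .0781; python3 - <<'E'
from workcell import bot, eyes, nets
from h import *
p=eyes.read_camera("wrist")
cv2.imwrite("pics/wrist14.png",p["img"][:,:,::-1])
E
```

```text
25.15 [0.5595 0.2486 0.0777] [[-0.9701, 0.0001, 0.2427], [-0.2427, 0.0, -0.9701], [-0.0001, -1.0, -0.0]] [-0.57  0.06 -0.25] [-0.005 -0.002  0.024] 1.003088895026372 [0.377 0.304 1.891 0.    0.947 1.703]
tool-frame mm [ 0.5 -0.4 -1. ]
```

View pics/wrist14.png

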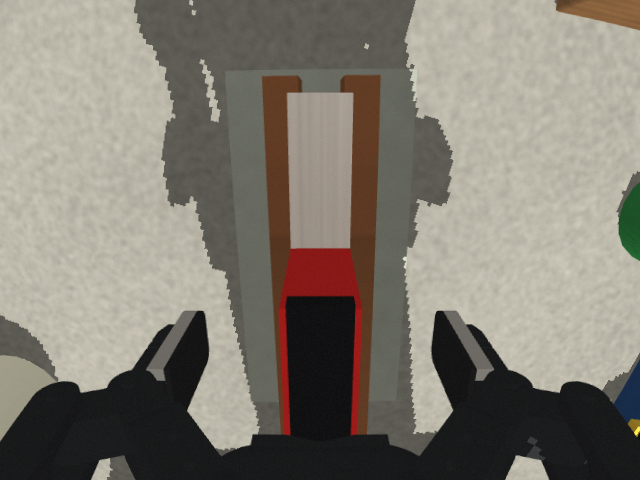

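Rake seated and free between the open fingers; rise straight up.

jog_arm:
  turn:
    - [0,0,0]
    - [0,0,0]
    - [0,0,0]
    - [0,0,0]
    - [0,0,0]
  slide:
    - [0,-15,0]
    - [0,-35,0]
    - [0,-45,0]
    - [0,-45,0]
    - [0,-30,0]
  grip: [100,100,100,100,100]

```text
time: 25.7
tool_pos: [0.5608, 0.2491, 0.2532]
tcp_rot: [-0.251, 2.09, -2.087]
wrist_force: [0.7, 0.7, 0.1]
width: 1.003
```

jog_arm:
  turn:
    - [0,0,0]
    - [0,0,0]
    - [0,0,0]
    - [0,0,0]
    - [0,0,0]
  slide:
    - [40,0,0]
    - [45,0,0]
    - [35,0,0]
    - [0,0,0]
    - [0,0,0]
  grip: [100,100,100,100,100]

```text
time: 26.2
tool_pos: [0.4431, 0.2195, 0.2491]
tcp_rot: [-0.255, 2.09, -2.089]
wrist_force: [1.1, 0.9, -0.1]
width: 1.0
```

```bash
python3 st.py; python3 - <<'E'
from workcell import bot, eyes, nets
from h import *
p=eyes.read_camera("wrist")
P=cloud(p)
box=(P[...,0]>0.40)&(P[...,0]<0.72)&(P[...,1]>0.13)&(P[...,1]<0.36)&(p["depth"]>0)
for a,b in [(0.046,0.07),(0.095,0.108)]:
    m=box&(P[...,2]>a)&(P[...,2]<b)
    if m.sum()>5: print(a,b,m.sum(),cv2.minAreaRect(P[m][:,:2].astype(np.float32)*1000),P[m].mean(0).round(4))
cv2.imwrite("pics/wrist15.png",p["img"][:,:,::-1])
p=eyes.read_camera("top")
cv2.imwrite("pics/top15.png",cv2.resize(p["img"][180:310,190:400,::-1],None,fx=3.8,fy=3.8,interpolation=cv2.INTER_CUBIC)[:600,:800])
p=eyes.read_camera("scene")
cv2.imwrite("pics/scene15.png",p["img"][:,:,::-1])
E
```

```text
26.2 [0.4431 0.2195 0.2491] [[-0.97, 0.0027, 0.2431], [-0.2431, 0.0011, -0.97], [-0.0028, -1.0, -0.0004]] [ 1.12  0.88 -0.11] [ 0.004 -0.011 -0.002] 1.0004694168594526 [ 0.41  -0.084  1.98  -0.     1.243  1.735]
0.046 0.07 2429 ((505.9587097167969, 235.73721313476562), (59.86751937866211, 24.12967300415039), 13.97421646118164) [0.5069 0.236  0.052 ]
0.095 0.108 3183 ((558.7426147460938, 248.61009216308594), (51.04815673828125, 23.877920150756836), 13.72528076171875) [0.5589 0.2488 0.1018]
```

View pics/wrist15.png

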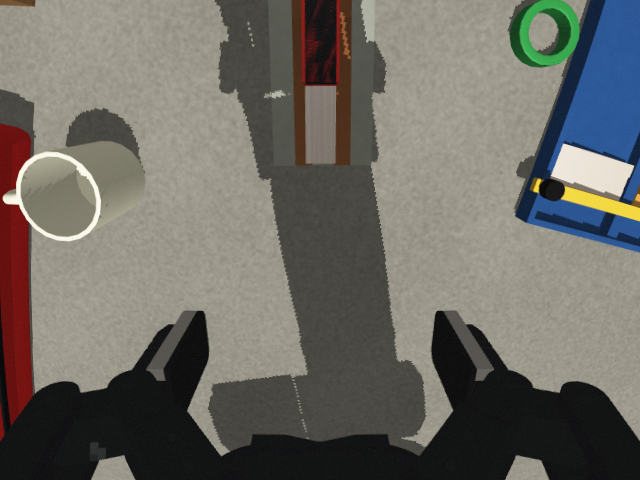

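View pics/top15.png

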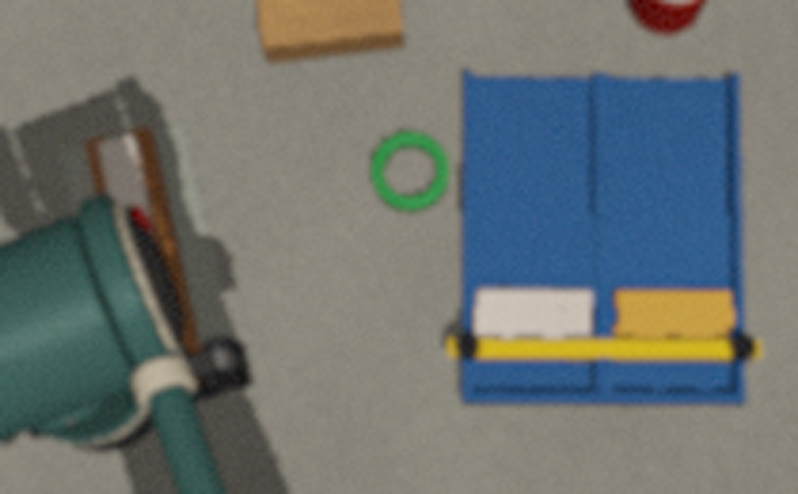

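View pics/scene15.png

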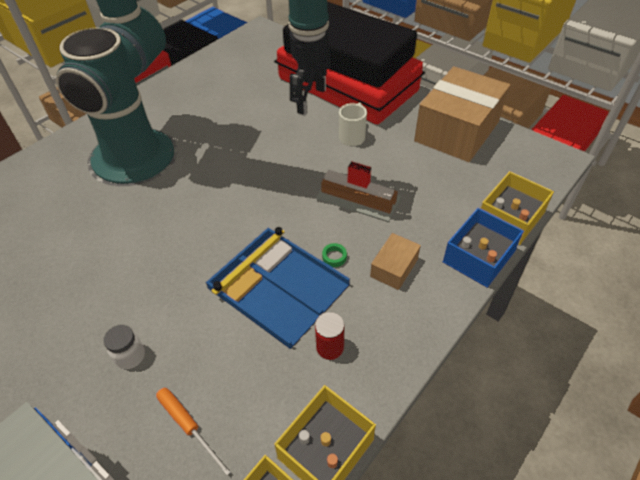

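Both rows lie closed up and square against the stop. The rake is seated (grip top z = 0.102, same pose as at the start) and the bystanders look unmoved.

```bash
python3 -c "
from workcell import bot
print(bot.finish_job())"
```

```text
the job is handed in; nothing more can be done
None
```

The job is done and handed in at about 26 s of the 67 s allowed. I took the rake from its stand and combed both lanes to the stop. I pressed the rows together at about 8 to 11 N for nearly 2 s, with the load balanced across the lanes, then set the rake back and let go.

- **Bar rows:** The depth picture taken after the press shows both rows square, flat and about 35 to 36 mm deep, with bar tops at z = 18 mm. That depth matches three closed-up bars. Both rows lie against the stop.
- **Rake:** Its grip is within about 1 mm of where it started, with the top at z = 102 mm. That is the height it should have when hanging in the stand with its tines in the slot.
- **Bystanders:** They look unmoved in the camera pictures; I did not measure them again.
- **While pressing:** The left row touched the stop slightly before the right one, so I corrected the rake's heading by about 0.15° before the full press. The rake also rose about 1 mm, which I countered by pressing it down.
- **Setting down:** Contact with the stand reached about 5.5 N before I let go.

No check failed or disagreed at the end.

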